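Find the castor that binds

TASK

Three alike castors, each at its own height, for the serving stand are waiting wheel up in the wooden holder, and one of them binds. With the castors still in the holder, stroke each wheel with a fingertip so that it turns by at least 30 degrees, pressing lightly (about 8 N, never 30), and feel its drag: two run almost without force, the binding one takes about 3 N at the tread. Then lift only the binding castor out by its fork and put it in the wooden crate, leaving the two free-running ones seated in the holder and everything else where it is.

Things in the scene. Friction and masses are not known exactly. Their poses are not given: they have to be found in the camera images.
- right_top (a point): Lowest place for the tread top of the castor wheel in the socket at -120 mm (holder's -y end): the castor's threaded stud is set so that the tread top really stands 0 to 14 mm straight above this point; not measured, so feel down for it. Fixed to the holder. x along the axle, y the way the wheel's top runs. Wheel 60 mm in diameter, 24 mm wide, axle 30 mm below its tread top. A stroke of 20 mm along y is 38 degrees.
- middle_top (a point): Lowest place for the tread top of the castor wheel in the socket at 0: the castor's threaded stud is set so that the tread top really stands 0 to 14 mm straight above this point; not measured, so feel down for it. Fixed to the holder. x along the axle, y the way the wheel's top runs. Wheel 60 mm in diameter, 24 mm wide, axle 30 mm below its tread top. A stroke of 20 mm along y is 38 degrees.
- left_top (a point): Lowest place for the tread top of the castor wheel in the socket at +120 mm (holder's +y end): the castor's threaded stud is set so that the tread top really stands 0 to 14 mm straight above this point; not measured, so feel down for it. Fixed to the holder. x along the axle, y the way the wheel's top runs. Wheel 60 mm in diameter, 24 mm wide, axle 30 mm below its tread top. A stroke of 20 mm along y is 38 degrees.
- holder_top (a point): Centre of the top of the fixed hardwood block, 100 (x) by 360 mm (y), top 43 to 55 mm above the table. Castors every 120 mm along y, 0.25 kg: 22 mm square plug 38 mm deep in its socket (rocks: 3 mm at the wheel), plate on the block, stud, flat fork cheeks 40 mm over their outsides (x), 28 mm wide (y), from 37 mm below the axle to 10 mm above. Pinch the cheeks along x at axle height to lift.
- crate_in (a point): Repair crate: open wooden box fixed to the table, 200 x 200 mm outside, walls 8 mm thick, rim 70 mm above the table. This point is the centre of its inner floor, 8 mm above the table (rim 62 mm above this point); x and y run along its sides.
- spanner: Spanner lying on the table, about 160 mm long. Origin at its underside. A bystander: leave it where it is.
- driver: Screwdriver lying on the table, about 200 mm long. Origin at its underside. A bystander: leave it where it is.
- tin: Steel tin, 56 mm in diameter, 50 mm tall, standing. Origin at its underside. A bystander: leave it where it is.
- tumbler1: Glass tumbler, 72 mm in diameter, 95 mm tall. Origin at its underside. A bystander: leave it where it is.
- tumbler2: Glass tumbler, 72 mm in diameter, 95 mm tall. Origin at its underside. A bystander: leave it where it is.
- pitcher: Blue glass pitcher with a handle, 124 mm in diameter, 190 mm tall. Origin at its underside. A bystander: leave it where it is.
- pot: Terracotta pot with a succulent, 100 mm in diameter, about 125 mm tall. Origin at its underside. A bystander: leave it where it is.

How it is judged:
By the outcome, as a careful person would: the job done as asked, in the order asked, and still so for the second after the job is handed in, with the robot touching nothing.
It also fails if it takes over 70 s, if anything falls off the work surface, if the arm or the gripper's body presses on something with over 40 N, if the wrist force passes 120 N, or if a joint passes its speed limit or range.

ROBOT

A 6-joint arm with a two-finger parallel gripper is mounted at the origin on the work surface. World frame = base frame: x ahead of the robot, y to its left, z up, the work surface at z = 0. Lengths are in m, angles in rad, forces in N, time in s.
With the tool pointing down it reaches from about 0.3 to 0.775 m from the base axis. Payload 14.6 kg.
Tool frame: the origin (TCP) lies at the very end of the fingers, on their centre line; the grasp point (between the pads) lies 19 mm behind it (manip.hold_point_z is the z of the grasp point in the tool frame, in m); z points along the fingers, y is the direction in which the jaws open and shut (so a half turn about z gives the same grasp; the last joint's range is limited). The gripper opens to 85 mm and grips with 20 to 120 N. Pads are 22 mm wide; open, the fingers measure 114 mm over their backs; the gripper's body (76 mm by 85 mm) begins 54 mm behind the grasp point. The pads swing forward as they close: fully open they stand 13 mm farther back than shut.
Start: joints at [-1.34, 0.3, 1.521, -0, 1.321, -0.067], TCP at [0.161, -0.526, 0.231] pointing down, gripper open.
Joint ranges: [-3.03, 3.03], [-0.79, 2.21], [0.23, 2.52], [-1.04, 4.18], [0, 3.07], [-2.55, 2.55]. Speed limits (rad/s): [2.22, 2.22, 2.57, 3.14, 3.14, 3.14].

INTERFACE

Orientations are given as a 3x3 rotation matrix whose columns are the frame's x, y, z axes.
In Python, from workcell import manip gives the robot as it stands. The module is installed in compiled form; this text tells all that it offers.
- The arm moves only by the tool drive_tool, never from a script. Its argument "rows" is a list of rows, each a list of 6 numbers: the shift along the tool's x, y, z as a fraction of full scale, then the turn, a rotation vector about the tool's x, y, z as a fraction of full scale. A call has 1 to 12 rows; each row is the pose to reach, as a shift and turn from the pose commanded when the call began, along the tool's axes at that moment; what a row does not reach only later rows make up. Full scale, the value 1, is 100 mm for a shift and 90 degrees for a turn. A row lasts 1/10 s, in which the tool goes at most 50 mm and 8.59 degrees, less where a joint would pass 70% of its speed; a pose out of reach is approached as far as the arm can. A call with a number of a shift or a turn outside -1 to 1 is refused whole. A call with a gripper value outside its range is refused whole. "claw" is the closure, from -1 (fully open) to 1 (shut), set as the call begins (left out, the last holds). The fingers move at their own pace and stop on an object; the grip force is fixed at half the most. Time passes only in rows, so rows that repeat a pose let the fingers close. It gives the time, the measured TCP pose, the force and the opening at its end, in the units of the state.
- manip.read_state(): the state, without advancing time (a new reading comes with each control period).
- manip.camera(name): name is "scene" or "side" or "wrist"; returns the picture (384x512x3 uint8, red, green, blue); there is no depth.
- manip.camera_model(name): a dict with "mtx" (3x3 intrinsics, pixels), "origin" and "rotation" of the camera in the world. Camera axes: x right, y up, looking along -z (the intrinsics and any distortion apply to the point x, -y, -z); pixel columns grow to the right and rows downward; lengths in m; the calibration is good to about 2 mm. A picture is of the moment at which its call begins: read the wrist's pose just before it. camera_model takes no time and is no camera call; for the wrist camera it gives the pose at the moment of the call.
- manip.finish_job(): hands the job in, once; it reports no verdict.
The state is a dict: "clock": time; "joints": joint angles; "qvel": joint speeds; "joint_efforts": joint torques, N m; "eef_pos": TCP position; "eef_rot": TCP orientation; "force": force on the tool from outside, world axes, zero at the start; "torque": the same for the moment, N m; "finger_gap": finger opening in m.
Only numpy, scipy, OpenCV 4.12 (cv2) and the standard library are available. Lean on these libraries where they do the work, as an engineer would, in place of code of your own. Each camera call takes 0.05 s, during which the arm holds its last target.

## Working session

There is one attempt and no reset: what is moved stays moved. The work goes in short steps, Python scripts to look and compute and a tool call to move; the robot and the scene stay as the last step left them, time stands still between calls to the robot, and variables do not carry over. Pictures are saved under pics/ and viewed, and the job is handed in when it is done.

Besides the shell and the picture viewer there is one more tool, called after ">>>" as name(argument=value, ...) on one line, values as JSON. drive_tool: Moves the arm, as the interface text tells. Its arguments: {"type":"object","properties":{"rows":{"type":"array","items":{"type":"array","items":{"type":"number","minimum":-1,"maximum":1}}},"claw":{"type":"number"}},"required":["rows"]}

```bash
mkdir -p pics; python3 - <<'E'
from workcell import manip
import cv2
s=manip.read_state()
for k,v in s.items(): print(k,v)
print(manip.hold_point_z)
for n in ["scene","side","wrist"]:
    m=manip.camera_model(n); print(n,m)
    cv2.imwrite(f"pics/{n}0.png",cv2.cvtColor(manip.camera(n),cv2.COLOR_RGB2BGR))
E
```

```text
clock 0.0
joints [-1.33961661e+00  3.00489565e-01  1.52162508e+00  2.53589172e-05
  1.32066516e+00 -6.65641314e-02]
qvel [-0.00073909  0.00019967  0.0005179  -0.00164213  0.00044547 -0.00077956]
joint_efforts [-9.84159524e-04 -5.43498874e+01 -3.61792409e+01 -1.11116287e-04
  4.03736805e-03 -1.58376668e-05]
eef_pos [ 0.16131659 -0.52555807  0.23069256]
eef_rot [[ 9.56002653e-01  2.93357913e-01 -2.48092735e-04]
 [ 2.93358000e-01 -9.56001954e-01  1.16120559e-03]
 [ 1.03471710e-04 -1.18289562e-03 -9.99999295e-01]]
force [-0.13055464  0.82617518 -0.33060648]
torque [-0.0206208   0.02330844  0.00857944]
finger_gap 0.08527691958692987
-0.0187
scene {'mtx': array([[395.39139185,   0.        , 254.05086496],
       [  0.        , 395.39139185, 193.44995917],
       [  0.        ,   0.        ,   1.        ]]), 'origin': array([1.01913349, 0.36160343, 0.7714052 ]), 'rotation': array([[-0.64051995, -0.56882568,  0.51591815],
       [ 0.76779043, -0.48767572,  0.41553609],
       [ 0.01523316,  0.66227618,  0.74910494]])}
side {'mtx': array([[361.49296874,   0.        , 255.72695102],
       [  0.        , 361.49296874, 199.0848061 ],
       [  0.        ,   0.        ,   1.        ]]), 'origin': array([0.28791951, 0.52393533, 0.71485269]), 'rotation': array([[-0.90165115,  0.29516085, -0.31607795],
       [-0.43216783, -0.64201307,  0.63328524],
       [-0.01600517,  0.70760109,  0.70643084]])}
wrist {'mtx': array([[278.89890534,   0.        , 256.22533581],
       [  0.        , 278.89890534, 192.96285339],
       [  0.        ,   0.        ,   1.        ]]), 'origin': array([ 0.23357515, -0.50278616,  0.37320529]), 'rotation': array([[ 0.29287464,  0.91297092,  0.28409249],
       [-0.95614886,  0.28025305,  0.08507396],
       [-0.00194774, -0.29655072,  0.95501512]])}
```

View pics/scene0.png

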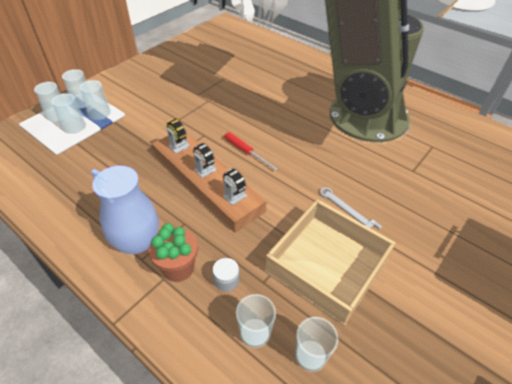

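View pics/side0.png

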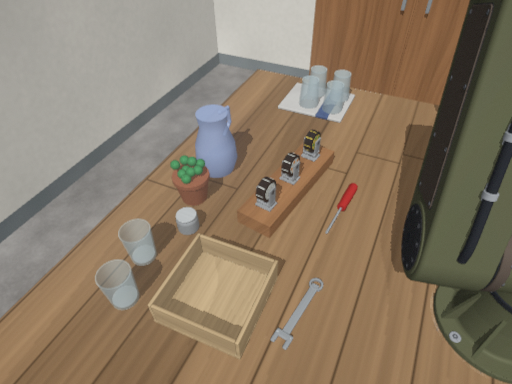

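View pics/wrist0.png

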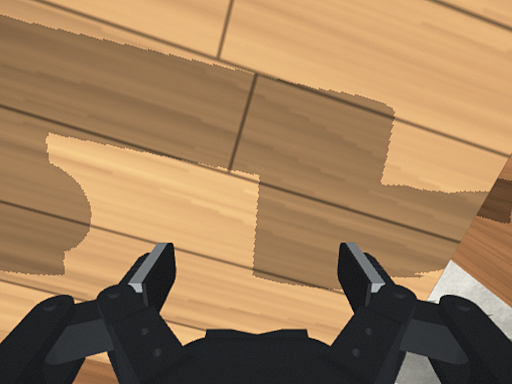

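The scene view shows the holder from about (150,140) to (265,215), with castors near (177,135), (204,158) and (235,185). The crate is around (330,258). Next I zoom in for corners.

```bash
python3 - <<'E'
import cv2
a=cv2.imread("pics/scene0.png")[105:235,135:285]; cv2.imwrite("pics/scene0z.png",cv2.resize(a,None,fx=5,fy=4.6,interpolation=cv2.INTER_CUBIC)[:600])
a=cv2.resize(cv2.imread("pics/scene0.png")[105:235,135:285],None,fx=4.6,fy=4.6,interpolation=cv2.INTER_CUBIC); cv2.imwrite("pics/scene0z.png",a)
a=cv2.resize(cv2.imread("pics/side0.png")[120:240,225:345],None,fx=5,fy=5,interpolation=cv2.INTER_CUBIC); cv2.imwrite("pics/side0z.png",a)
a=cv2.resize(cv2.imread("pics/scene0.png")[190:325,255:405],None,fx=4.4,fy=4.4,interpolation=cv2.INTER_CUBIC); cv2.imwrite("pics/scene0c.png",a)
E
```

```text
(no output)
```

View pics/scene0z.png

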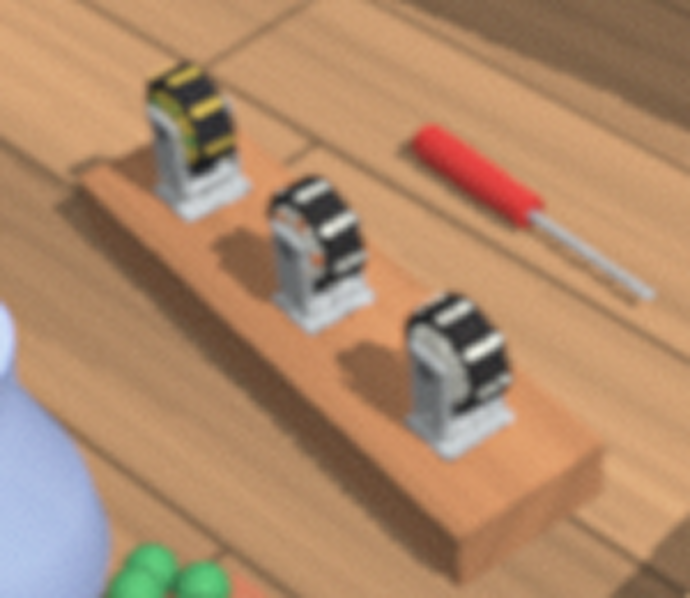

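View pics/side0z.png

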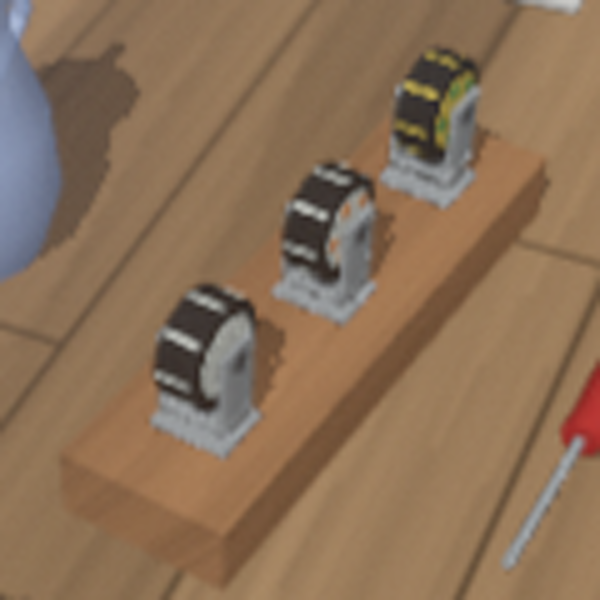

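View pics/scene0c.png

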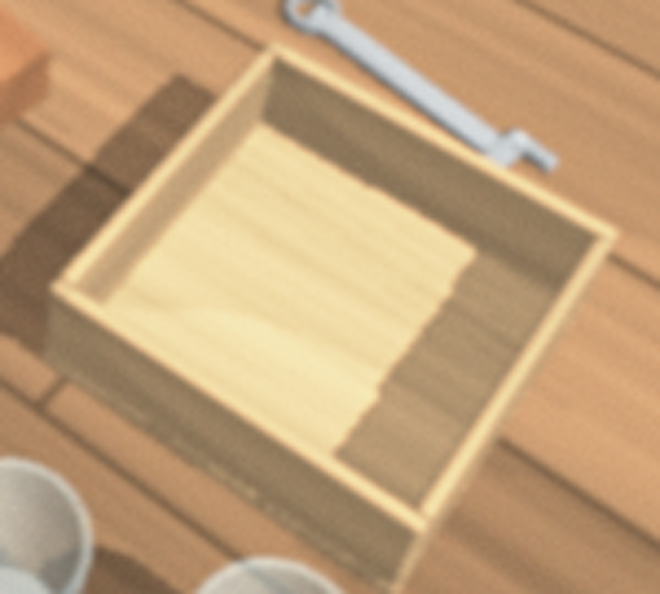

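```bash
cat > h.py <<'E'
import numpy as np, cv2
from workcell import manip
def ray(n,uv):
    m=manip.camera_model(n); K=m["mtx"]
    d=np.array([(uv[0]-K[0,2])/K[0,0],-(uv[1]-K[1,2])/K[1,1],-1.]); d=m["rotation"]@d
    return m["origin"],d/np.linalg.norm(d)
def plane(n,uv,z):
    o,d=ray(n,uv); return o+d*(z-o[2])/d[2]
def tri(a,ua,b,ub):
    o1,d1=ray(a,ua);o2,d2=ray(b,ub)
    t=np.linalg.lstsq(np.c_[d1,-d2],o2-o1,rcond=None)[0]
    p,q=o1+d1*t[0],o2+d2*t[1]; return (p+q)/2,np.linalg.norm(p-q)
def proj(n,P):
    m=manip.camera_model(n); c=m["rotation"].T@(np.array(P)-m["origin"]); K=m["mtx"]
    return np.array([K[0,0]*c[0]/-c[2]+K[0,2],-K[1,1]*c[1]/-c[2]+K[1,2]])
E
python3 - <<'E'
from h import *
np.set_printoptions(precision=4,suppress=True)
S=lambda x,y:(135+x/4.6,105+y/4.6); D=lambda x,y:(225+x/5,120+y/5)
print("+x+y",tri("scene",S(460,540),"side",D(62,458)))
print("-x+y",tri("scene",S(602,455),"side",D(222,532)))
for z in(.043,.049,.055):
  pp=plane("scene",S(460,540),z);mp=plane("scene",S(602,455),z);pm=plane("scene",S(80,172),z)
  qp=plane("side",D(62,458),z);qm=plane("side",D(222,532),z);qmm=plane("side",D(545,160),z)
  print(z,pp,mp,pm,np.linalg.norm(pp-mp),np.linalg.norm(pp-pm)); print("   side",qp,qm,qmm,np.linalg.norm(qp-qm),np.linalg.norm(qm-qmm))
C=lambda x,y:(255+x/4.4,190+y/4.4)
c=[plane("scene",C(*p),.07) for p in[(275,47),(615,235),(422,525),(60,288)]]
print(np.array(c),np.mean(c,0),[np.linalg.norm(c[i]-c[i-1]) for i in range(4)])
# yellow/green strips left for check: plate pads
E
```

```text
+x+y (array([ 0.6128, -0.0204,  0.0401]), np.float64(0.000262405835556367))
-x+y (array([ 0.5191, -0.006 ,  0.0382]), np.float64(0.007922136936625733))
0.043 [ 0.6145 -0.0187  0.043 ] [0.5248 0.0006 0.043 ] [ 0.5557 -0.376   0.043 ] 0.0918524734726284 0.36207787482107473
   side [ 0.6114 -0.0182  0.043 ] [ 0.5173 -0.0071  0.043 ] [ 0.4612 -0.3576  0.043 ] 0.0947644372544235 0.3549170497957732
0.049 [ 0.6179 -0.0156  0.049 ] [0.5288 0.0036 0.049 ] [ 0.5595 -0.3699  0.049 ] 0.09109586871061089 0.3590953765392791
   side [ 0.6085 -0.0134  0.049 ] [ 0.5153 -0.0024  0.049 ] [ 0.4596 -0.3497  0.049 ] 0.09391814069442551 0.3517474527715185
0.055 [ 0.6212 -0.0125  0.055 ] [0.5329 0.0066 0.055 ] [ 0.5633 -0.3638  0.055 ] 0.09033926394859337 0.35611287825748356
   side [ 0.6057 -0.0085  0.055 ] [0.5132 0.0024 0.055 ] [ 0.4581 -0.3418  0.055 ] 0.0930718441344275 0.3485778557472635
[[0.4568 0.0996 0.07  ]
 [0.4494 0.2932 0.07  ]
 [0.6412 0.2985 0.07  ]
 [0.6486 0.1059 0.07  ]] [0.549  0.1993 0.07  ] [np.float64(0.19184124622868926), np.float64(0.19374452240556767), np.float64(0.19188940374887692), np.float64(0.19271284082729528)]
```

```bash
cat >> h.py <<'E'
from scipy.spatial.transform import Rotation as R
def delta(pos=None,xang=None,Rt=None):
    s=manip.read_state(); M=np.array(s["eef_rot"]);p=np.array(s["eef_pos"])
    t=np.zeros(3) if pos is None else M.T@(np.array(pos)-p)
    if xang is not None:
        a=np.radians(xang); Rt=np.array([[np.cos(a),np.sin(a),0],[np.sin(a),-np.cos(a),0],[0,0,-1]])
    r=np.zeros(3) if Rt is None else R.from_matrix(M.T@Rt).as_rotvec()
    print("clock",round(s["clock"],2),"pos",p.round(4),"xang",round(np.degrees(np.arctan2(M[1,0],M[0,0])),2),"F",np.round(s["force"],1),"gap",round(s["finger_gap"],4))
    print("units shift",(t*10).round(4),"turn",(r/(np.pi/2)).round(4))
E
python3 - <<'E'
from h import *
np.set_printoptions(precision=4,suppress=True)
delta((.537,-.19,.25),80.7)
print("pitcher base",plane("scene",(130,243),0.0),"rim",plane("scene",(117,182),.19), plane("side",(213,112),.19))
print("pot",plane("scene",(176,270),0), "tin top", plane("scene",(226,266),.05), plane("side",(187,214),.05))
print("tumbler tops",plane("scene",(256,308),.095),plane("scene",(316,333),.095))
E
```

```text
clock 0.15 pos [ 0.1613 -0.5256  0.2309] xang 17.06 F [-0.1  0.1  0.1] gap 0.0855
units shift [ 4.5761 -2.1063 -0.1893] turn [-0.0005 -0.0003 -0.7071]
pitcher base [ 0.7945 -0.1871  0.    ] rim [ 0.7737 -0.1886  0.19  ] [ 0.7731 -0.2002  0.19  ]
pot [ 0.7743 -0.0526  0.    ] tin top [0.7162 0.0467 0.05  ] [0.7193 0.0478 0.05  ]
tumbler tops [0.7644 0.1672 0.095 ] [0.7325 0.2767 0.095 ]
```

>>> drive_tool(rows=[[0.45,-0.2,-0.02,0,0,-0.07],[0.9,-0.42,-0.04,0,0,-0.14],[0.9,-0.42,-0.04,0,0,-0.14]], claw=1)

```text
clock: 0.45
eef_pos: [0.2381, -0.4564, 0.2355]
eef_rot: [[0.865, 0.502, 0.001], [0.502, -0.865, 0.0], [0.001, -0.0, -1.0]]
force: [-0.7, -0.8, 0.4]
finger_gap: 0.0441
```

```bash
python3 -c "
from h import *
delta((.537,-.19,.25),80.7)"
```

```text
clock 0.45 pos [ 0.2381 -0.4564  0.2355] xang 30.11 F [-0.7 -0.8  0.4] gap 0.0441
units shift [ 3.9219 -0.8052 -0.1415] turn [ 2.000e-04 -5.000e-04 -5.621e-01]
```

>>> drive_tool(rows=[[0.5,-0.1,-0.02,0,0,-0.07],[0.98,-0.2,-0.04,0,0,-0.16],[0.98,-0.2,-0.04,0,0,-0.16]])

```text
clock: 0.75
eef_pos: [0.3133, -0.3906, 0.2395]
eef_rot: [[0.712, 0.702, 0.001], [0.702, -0.712, 0.0], [0.001, 0.0, -1.0]]
force: [-0.7, 0.3, 0.1]
finger_gap: 0.0001
```

```bash
python3 -c "
from h import *
delta((.537,-.19,.25),80.7)"
```

```text
clock 0.75 pos [ 0.3133 -0.3906  0.2395] xang 44.57 F [-0.7  0.3  0.1] gap 0.0001
units shift [ 3.001   0.1412 -0.1027] turn [ 3.000e-04 -4.000e-04 -4.014e-01]
```

>>> drive_tool(rows=[[0.5,0.02,-0.02,0,0,-0.09],[1.0,0.05,-0.04,0,0,-0.18],[1.0,0.05,-0.04,0,0,-0.18]])

```text
clock: 1.05
eef_pos: [0.3885, -0.3247, 0.2434]
eef_rot: [[0.489, 0.872, 0.001], [0.872, -0.489, 0.0], [0.001, 0.0, -1.0]]
force: [0.1, -0.8, -0.6]
finger_gap: -0.0001
```

```bash
python3 -c "
from h import *
delta((.537,-.19,.25),80.7)"
```

```text
clock 1.05 pos [ 0.3885 -0.3247  0.2434] xang 60.74 F [ 0.1 -0.8 -0.6] gap -0.0001
units shift [ 1.9016  0.6372 -0.065 ] turn [ 0.0003 -0.0003 -0.2218]
```

>>> drive_tool(rows=[[0.5,0.17,-0.02,0,0,-0.09],[0.95,0.33,-0.03,0,0,-0.18],[0.95,0.33,-0.03,0,0,-0.22],[0.95,0.33,-0.03,0,0,-0.22]])

```text
clock: 1.45
eef_pos: [0.4617, -0.2612, 0.2458]
eef_rot: [[0.171, 0.985, -0.001], [0.985, -0.171, 0.0], [0.0, -0.001, -1.0]]
force: [-0.4, -0.3, 0.0]
finger_gap: -0.0001
```

```bash
python3 -c "
from h import *
delta((.537,-.19,.25),80.7)"
```

```text
clock 1.45 pos [ 0.4617 -0.2612  0.2458] xang 80.13 F [-0.4 -0.3  0. ] gap -0.0001
units shift [ 0.8304  0.6203 -0.0419] turn [-0.0005 -0.0001 -0.0064]
```

>>> drive_tool(rows=[[0.4,0.3,-0.02,0,0,0],[0.8,0.62,-0.04,0,0,0],[0.8,0.62,-0.04,0,0,0],[0.8,0.62,-0.04,0,0,0]])

```text
clock: 1.85
eef_pos: [0.5361, -0.1938, 0.2498]
eef_rot: [[0.175, 0.985, -0.001], [0.985, -0.175, 0.0], [-0.0, -0.001, -1.0]]
force: [-0.8, 0.3, -0.0]
finger_gap: -0.0002
```

```bash
python3 -c "
from h import *
delta((.537,-.19,.25),80.7)
import pickle
m=manip.camera_model('wrist'); im=manip.camera('wrist'); pickle.dump(m,open('w1.pkl','wb'))
cv2.imwrite('pics/w1.png',cv2.cvtColor(im,cv2.COLOR_RGB2BGR))
cv2.imwrite('pics/w1b.png',cv2.resize(cv2.cvtColor(im,cv2.COLOR_RGB2BGR),(800,600),interpolation=cv2.INTER_CUBIC))"
```

```text
clock 1.85 pos [ 0.5361 -0.1938  0.2498] xang 79.93 F [-0.8  0.3 -0. ] gap -0.0002
units shift [ 0.0387  0.0025 -0.0017] turn [-0.0005  0.0001 -0.0085]
```

View pics/w1b.png

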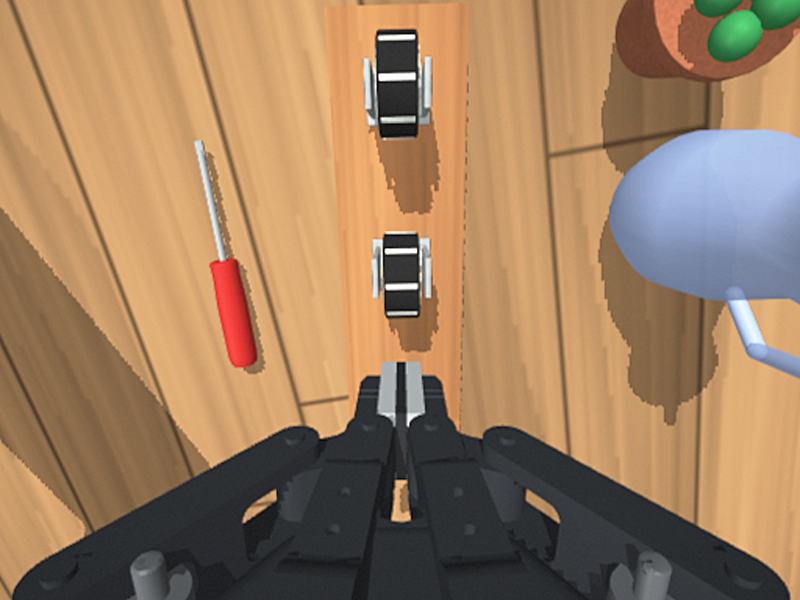

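The wrist view shows the left castor at about (398,83), the middle one at (402,275), and the block's far corners at (327,5) and (470,4), all in 800-px scale. The right castor is hidden by the hand.

```bash
python3 - <<'E'
from h import *
import pickle
np.set_printoptions(precision=4,suppress=True)
m=pickle.load(open('w1.pkl','rb'))
import h
old=manip.camera_model
class W:
    pass
def rayw(uv):
    K=m["mtx"];d=m["rotation"]@np.array([(uv[0]-K[0,2])/K[0,0],-(uv[1]-K[1,2])/K[1,1],-1.]);return m["origin"],d/np.linalg.norm(d)
def pl(uv,z):
    o,d=rayw(np.array(uv)/1.5625);return o+d*(z-o[2])/d[2]
for z in(.037,.04,.043,.049,.055):
    a,b,c,d=[pl(u,z) for u in[(327,5),(470,4),(348,380),(461,380)]]
    # perpendicular width
    e=(c-a)/np.linalg.norm(c-a); e2=(d-b)/np.linalg.norm(d-b)
    print(z,a,b,np.linalg.norm(a-b),"dirs",np.degrees(np.arctan2(-e[1],-e[0])),np.degrees(np.arctan2(-e2[1],-e2[0])), (c+d)/2,(a+b)/2)
def rayn(n,uv):
    return rayw(np.array(uv)/1.5625) if n=='w' else ray(n,uv)
def multi(obs):
    A=np.zeros((3,3));B=np.zeros(3);L=[]
    for n,uv in obs:
        o,d=rayn(n,uv);P=np.eye(3)-np.outer(d,d);A+=P;B+=P@o;L.append((o,d))
    x=np.linalg.solve(A,B);return x,[np.linalg.norm(np.cross(x-o,d)) for o,d in L]
S=lambda x,y:(135+x/4.6,105+y/4.6); D=lambda x,y:(225+x/5,120+y/5)
print("left corner +x+y",multi([("scene",S(460,540)),("side",D(62,458)),("w",(470,4))]))
print("left corner -x+y",multi([("scene",S(602,455)),("side",D(222,532)),("w",(327,5))]))
# wheel blob centres
print("Lw",multi([("scene",S(460,352)),("side",D(207,347)),("w",(398,83))]))
print("Mw",multi([("scene",S(318,233)),("side",D(330,222)),("w",(402,275))]))
print("Rw",multi([("scene",S(192,117)),("side",D(437,105))]))
E
```

```text
0.037 [ 0.5169 -0.0022  0.037 ] [ 0.6162 -0.0193  0.037 ] 0.10078020067576106 dirs 80.76303410588503 81.02144051410846 [ 0.5201 -0.3004  0.037 ] [ 0.5665 -0.0107  0.037 ]
0.04 [ 0.5172 -0.0032  0.04  ] [ 0.6156 -0.0201  0.04  ] 0.09992912384671818 dirs 80.76303410588504 81.02144051410849 [ 0.5204 -0.2989  0.04  ] [ 0.5664 -0.0117  0.04  ]
0.043 [ 0.5174 -0.0041  0.043 ] [ 0.6151 -0.021   0.043 ] 0.09907804701767531 dirs 80.76303410588504 81.02144051410846 [ 0.5206 -0.2974  0.043 ] [ 0.5663 -0.0126  0.043 ]
0.049 [ 0.518  -0.0061  0.049 ] [ 0.6139 -0.0227  0.049 ] 0.09737589335958932 dirs 80.76303410588503 81.02144051410846 [ 0.5211 -0.2943  0.049 ] [ 0.566  -0.0144  0.049 ]
0.055 [ 0.5185 -0.0081  0.055 ] [ 0.6128 -0.0243  0.055 ] 0.09567373970150346 dirs 80.76303410588503 81.02144051410845 [ 0.5216 -0.2912  0.055 ] [ 0.5657 -0.0162  0.055 ]
left corner +x+y (array([ 0.6138, -0.0202,  0.0406]), [np.float64(0.0006486769850181592), np.float64(0.0011663929159242232), np.float64(0.00165586771133198)])
left corner -x+y (array([ 0.5186, -0.0044,  0.0401]), [np.float64(0.004229545835471177), np.float64(0.004094169711788877), np.float64(0.00177251044393315)])
Lw (array([ 0.5553, -0.0702,  0.0977]), [np.float64(0.00047737950854297856), np.float64(0.0009660994462571384), np.float64(0.0007116093420775627)])
Mw (array([ 0.5368, -0.1902,  0.0939]), [np.float64(0.0007721856383539754), np.float64(0.0006642032138525022), np.float64(0.0004517209699495318)])
Rw (array([ 0.5179, -0.3084,  0.0985]), [np.float64(0.00025550784984643675), np.float64(0.00025550784984652684)])
```

```bash
python3 -c "
from h import *
delta((.537-.012*.158,-.1903-.012*.987,.133),80.9)"
```

```text
clock 1.9 pos [ 0.5356 -0.1943  0.25  ] xang 79.9 F [ 1.  -0.7 -0.7] gap -0.0002
units shift [-0.078   0.0096  1.1696] turn [-0.0005  0.0001 -0.0111]
```

>>> drive_tool(rows=[[-0.08,0.01,0.3,0,0,-0.011],[-0.08,0.01,0.7,0,0,-0.011],[-0.08,0.01,0.98,0,0,-0.011],[-0.08,0.01,0.98,0,0,-0.011]])

```text
clock: 2.3
eef_pos: [0.5334, -0.2022, 0.1488]
eef_rot: [[0.159, 0.987, -0.006], [0.987, -0.159, 0.003], [0.002, -0.006, -1.0]]
force: [0.1, 1.2, -0.3]
finger_gap: 0.0
```

```bash
python3 -c "
from h import *
delta((.537-.012*.158,-.1903-.012*.987,.133),80.9)
cv2.imwrite('pics/s2.png',cv2.resize(cv2.cvtColor(manip.camera('side'),cv2.COLOR_RGB2BGR)[100:260,200:400],None,fx=3.5,fy=3.5,interpolation=cv2.INTER_CUBIC))"
```

```text
clock 2.3 pos [ 0.5334 -0.2022  0.1488] xang 80.85 F [ 0.1  1.2 -0.3] gap 0.0
units shift [0.0028 0.0181 0.1583] turn [-0.004  -0.001  -0.0005]
```

View pics/s2.png

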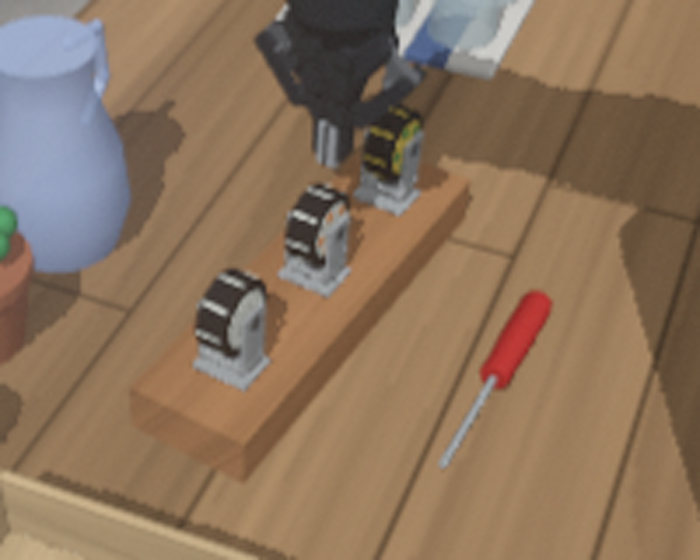

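The tip hangs just above the middle wheel, at about (330,160) in the crop. Now I lower it carefully.

>>> drive_tool(rows=[[0.0,0.02,0.06,-0.004,0,0],[0.0,0.02,0.13,-0.004,0,0],[0.0,0.02,0.15,-0.004,0,0],[0.0,0.02,0.15,-0.004,0,0]])

```text
clock: 2.75
eef_pos: [0.5379, -0.2016, 0.1374]
eef_rot: [[0.156, 0.988, 0.006], [0.988, -0.156, -0.001], [-0.0, 0.006, -1.0]]
force: [0.2, -0.3, 0.8]
finger_gap: -0.0001
```

>>> drive_tool(rows=[[0.0,0,0.01,0,0,0],[0.0,0,0.02,0,0,0]])

```text
clock: 2.95
eef_pos: [0.5381, -0.2015, 0.1355]
eef_rot: [[0.155, 0.988, 0.007], [0.988, -0.155, -0.001], [-0.0, 0.007, -1.0]]
force: [0.2, -0.1, 0.4]
finger_gap: 0.0001
```

>>> drive_tool(rows=[[0.0,0,0.01,0,0,0]])

```text
clock: 3.05
eef_pos: [0.538, -0.2015, 0.1344]
eef_rot: [[0.155, 0.988, 0.006], [0.988, -0.155, -0.001], [-0.0, 0.007, -1.0]]
force: [0.4, -0.4, 0.1]
finger_gap: 0.0002
```

>>> drive_tool(rows=[[0.0,0,0.01,0,0,0]])

```text
clock: 3.15
eef_pos: [0.538, -0.2015, 0.1333]
eef_rot: [[0.155, 0.988, 0.006], [0.988, -0.155, -0.001], [-0.0, 0.006, -1.0]]
force: [-0.3, -0.1, 0.4]
finger_gap: 0.0003
```

>>> drive_tool(rows=[[0.0,0,0.01,0,0,0]])

```text
clock: 3.25
eef_pos: [0.538, -0.2015, 0.1322]
eef_rot: [[0.156, 0.988, 0.006], [0.988, -0.156, -0.001], [0.0, 0.006, -1.0]]
force: [-0.3, -0.0, 0.1]
finger_gap: -0.0
```

>>> drive_tool(rows=[[0.0,0,0.01,0,0,0]])

```text
clock: 3.35
eef_pos: [0.5379, -0.2015, 0.1312]
eef_rot: [[0.156, 0.988, 0.006], [0.988, -0.156, -0.001], [0.0, 0.006, -1.0]]
force: [-0.5, -0.3, -0.6]
finger_gap: 0.0
```

>>> drive_tool(rows=[[0.0,0,0.01,0,0,0]])

```text
clock: 3.45
eef_pos: [0.538, -0.2015, 0.1302]
eef_rot: [[0.156, 0.988, 0.006], [0.988, -0.156, -0.001], [0.0, 0.006, -1.0]]
force: [-0.7, -0.0, 0.4]
finger_gap: 0.0001
```

>>> drive_tool(rows=[[0.0,0,0.01,0,0,0]])

```text
clock: 3.55
eef_pos: [0.538, -0.2016, 0.1292]
eef_rot: [[0.155, 0.988, 0.006], [0.988, -0.155, -0.001], [-0.0, 0.006, -1.0]]
force: [0.5, 0.4, -0.8]
finger_gap: -0.0003
```

>>> drive_tool(rows=[[0.0,0,0.01,0,0,0]])

```text
clock: 3.65
eef_pos: [0.538, -0.2015, 0.1282]
eef_rot: [[0.156, 0.988, 0.006], [0.988, -0.156, -0.001], [-0.0, 0.006, -1.0]]
force: [0.4, -0.6, -0.7]
finger_gap: -0.0001
```

>>> drive_tool(rows=[[0.0,0,0.01,0,0,0]])

```text
clock: 3.75
eef_pos: [0.538, -0.2016, 0.1272]
eef_rot: [[0.156, 0.988, 0.006], [0.988, -0.156, -0.001], [-0.0, 0.006, -1.0]]
force: [0.5, 0.2, 0.5]
finger_gap: -0.0001
```

>>> drive_tool(rows=[[0.0,0,0.01,0,0,0]])

```text
clock: 3.85
eef_pos: [0.538, -0.2015, 0.1262]
eef_rot: [[0.156, 0.988, 0.006], [0.988, -0.156, -0.001], [0.0, 0.006, -1.0]]
force: [-0.3, 1.0, 0.3]
finger_gap: 0.0
```

>>> drive_tool(rows=[[0.0,0,0.01,0,0,0]])

```text
clock: 3.95
eef_pos: [0.538, -0.2016, 0.1252]
eef_rot: [[0.156, 0.988, 0.006], [0.988, -0.156, -0.001], [-0.0, 0.006, -1.0]]
force: [-0.4, -0.8, 0.6]
finger_gap: -0.0004
```

>>> drive_tool(rows=[[0.0,0,0.01,0,0,0]])

```text
clock: 4.05
eef_pos: [0.5382, -0.2017, 0.1246]
eef_rot: [[0.156, 0.988, 0.007], [0.988, -0.156, -0.001], [-0.0, 0.007, -1.0]]
force: [-2.2, -0.1, 10.0]
finger_gap: 0.0001
```

>>> drive_tool(rows=[[0.0,0,-0.001,0,0,0],[0.0,0,-0.001,0,0,0]])

```text
clock: 4.25
eef_pos: [0.5381, -0.2017, 0.1247]
eef_rot: [[0.156, 0.988, 0.007], [0.988, -0.156, -0.001], [-0.0, 0.007, -1.0]]
force: [-1.1, -0.7, 4.5]
finger_gap: 0.0001
```

>>> drive_tool(rows=[[0.03,0,0,0,0,0],[0.06,0,0,0,0,0]])

```text
clock: 4.45
eef_pos: [0.5391, -0.1957, 0.125]
eef_rot: [[0.156, 0.988, 0.007], [0.988, -0.156, -0.001], [-0.0, 0.007, -1.0]]
force: [-1.7, -0.0, 7.1]
finger_gap: 0.0003
```

>>> drive_tool(rows=[[0.025,0,0,0,0,0],[0.05,0,0,0,0,0]])

```text
clock: 4.65
eef_pos: [0.5399, -0.1906, 0.125]
eef_rot: [[0.156, 0.988, 0.007], [0.988, -0.156, -0.001], [-0.0, 0.007, -1.0]]
force: [-3.5, 0.0, 7.1]
finger_gap: -0.0
```

>>> drive_tool(rows=[[0.025,0,0,0,0,0],[0.05,0,0,0,0,0]])

```text
clock: 4.85
eef_pos: [0.5407, -0.1857, 0.1249]
eef_rot: [[0.155, 0.988, 0.007], [0.988, -0.155, -0.001], [-0.0, 0.007, -1.0]]
force: [-2.4, -0.6, 6.8]
finger_gap: -0.0002
```

>>> drive_tool(rows=[[0.025,0,0,0,0,0],[0.05,0,0,0,0,0]])

```text
clock: 5.05
eef_pos: [0.5414, -0.1807, 0.1248]
eef_rot: [[0.156, 0.988, 0.007], [0.988, -0.156, -0.001], [-0.0, 0.007, -1.0]]
force: [-1.9, 1.2, 4.4]
finger_gap: 0.0001
```

>>> drive_tool(rows=[[0.03,0,0,0,0,0],[0.06,0,0,0,0,0]])

```text
clock: 5.25
eef_pos: [0.5421, -0.1746, 0.1241]
eef_rot: [[0.156, 0.988, 0.006], [0.988, -0.156, -0.001], [0.0, 0.006, -1.0]]
force: [0.0, 0.6, 0.6]
finger_gap: 0.0002
```

>>> drive_tool(rows=[[0,0,-0.2,0,0,0],[0,0,-0.3,0,0,0],[0,0,-0.3,0,0,0]])

```text
clock: 5.55
eef_pos: [0.5426, -0.175, 0.1557]
eef_rot: [[0.156, 0.988, 0.009], [0.988, -0.156, -0.002], [-0.001, 0.009, -1.0]]
force: [-0.1, -0.5, -0.3]
finger_gap: 0.0
```

```bash
python3 -c "
from h import *
delta((.5565-.013*.158,-.071-.013*.987,.138),80.9)
cv2.imwrite('pics/s3.png',cv2.resize(cv2.cvtColor(manip.camera('side'),cv2.COLOR_RGB2BGR)[140:200,250:320],None,fx=8,fy=8,interpolation=cv2.INTER_CUBIC))
cv2.imwrite('pics/s0m.png',cv2.resize(cv2.imread('pics/side0.png')[140:200,250:320],None,fx=8,fy=8,interpolation=cv2.INTER_CUBIC))
cv2.imwrite('pics/s3.png',np.hstack([cv2.imread('pics/s0m.png')[:,:400],cv2.imread('pics/s3.png')[:,:400]]))"
```

```text
clock 5.55 pos [ 0.5426 -0.175   0.1557] xang 81.05 F [-0.1 -0.5 -0.3] gap 0.0
units shift [ 0.9192 -0.0265  0.1759] turn [0.0056 0.0003 0.0017]
```

View pics/s3.png

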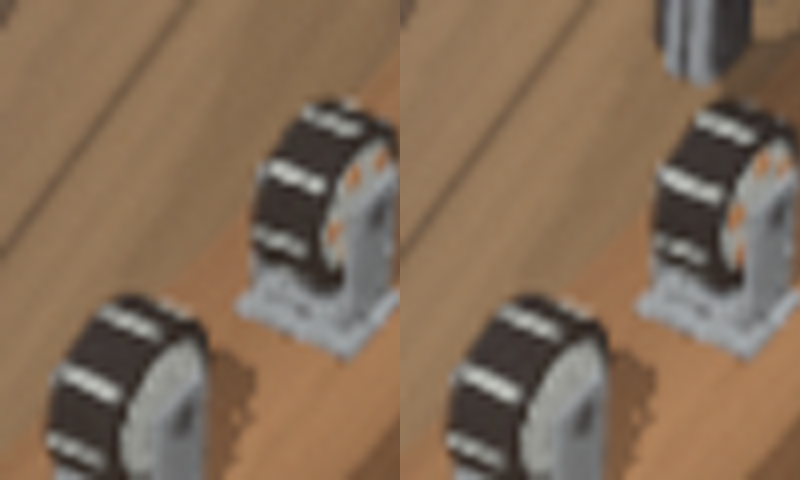

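The middle wheel's hub dots and stripes have clearly moved on by about one stripe spacing, which fits a turn of about 40°. Fy stayed near 0. Next is the left wheel.

>>> drive_tool(rows=[[0.45,-0.015,0,0.002,0,0],[0.92,-0.03,0.05,0.004,0,0],[0.92,-0.03,0.15,0.004,0,0],[0.92,-0.03,0.17,0.004,0,0],[0.92,-0.03,0.17,0.004,0,0]])

```text
clock: 6.1
eef_pos: [0.5531, -0.0841, 0.1366]
eef_rot: [[0.156, 0.988, -0.001], [0.988, -0.156, 0.0], [-0.0, -0.001, -1.0]]
force: [-0.6, -0.2, 0.2]
finger_gap: -0.0001
```

>>> drive_tool(rows=[[0,0,0.01,0,0,0],[0,0,0.02,0,0,0]])

```text
clock: 6.3
eef_pos: [0.5535, -0.0844, 0.1355]
eef_rot: [[0.157, 0.988, 0.0], [0.988, -0.157, -0.0], [-0.0, 0.0, -1.0]]
force: [0.3, -0.0, 0.7]
finger_gap: -0.0
```

>>> drive_tool(rows=[[0,0,0.01,0,0,0]])

```text
clock: 6.4
eef_pos: [0.5534, -0.0841, 0.1344]
eef_rot: [[0.156, 0.988, 0.0], [0.988, -0.156, -0.0], [-0.0, 0.0, -1.0]]
force: [0.3, -0.5, -0.2]
finger_gap: 0.0
```

```bash
python3 -c "
from h import *
delta((.5565-.013*.158,-.071-.013*.987,.130),80.9)
a=cv2.cvtColor(manip.camera('side'),cv2.COLOR_RGB2BGR)[140:200,240:320]
cv2.imwrite('pics/s4.png',cv2.resize(a,None,fx=7,fy=7,interpolation=cv2.INTER_CUBIC))"
```

```text
clock 6.4 pos [ 0.5534 -0.0841  0.1344] xang 81.0 F [ 0.3 -0.5 -0.2] gap 0.0
units shift [0.0043 0.0095 0.0444] turn [0.0002 0.     0.0011]
```

View pics/s4.png

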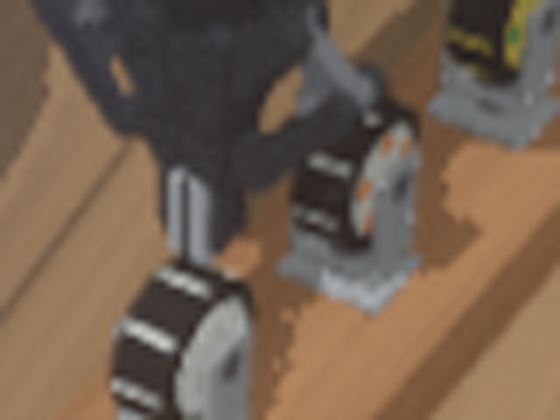

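The tip sits over the left wheel, a few mm above it and centred. I keep feeling down.

>>> drive_tool(rows=[[0,0,0.01,0,0,0]])

```text
clock: 6.55
eef_pos: [0.5535, -0.0837, 0.1335]
eef_rot: [[0.156, 0.988, 0.0], [0.988, -0.156, -0.0], [0.0, 0.0, -1.0]]
force: [-0.1, 0.6, 0.1]
finger_gap: -0.0001
```

>>> drive_tool(rows=[[0,0,0.007,0,0,0]])

```text
clock: 6.65
eef_pos: [0.5535, -0.0836, 0.1326]
eef_rot: [[0.156, 0.988, 0.0], [0.988, -0.156, -0.0], [-0.0, 0.0, -1.0]]
force: [0.4, -0.2, -0.6]
finger_gap: -0.0002
```

>>> drive_tool(rows=[[0,0,0.01,0,0,0]])

```text
clock: 6.75
eef_pos: [0.5535, -0.0836, 0.1317]
eef_rot: [[0.156, 0.988, 0.0], [0.988, -0.156, -0.0], [-0.0, 0.0, -1.0]]
force: [-0.6, -0.0, 0.2]
finger_gap: -0.0002
```

>>> drive_tool(rows=[[0,0,0.01,0,0,0]])

```text
clock: 6.85
eef_pos: [0.5535, -0.0835, 0.1306]
eef_rot: [[0.155, 0.988, 0.0], [0.988, -0.155, 0.0], [0.0, 0.0, -1.0]]
force: [-0.2, 0.2, -0.2]
finger_gap: 0.0002
```

>>> drive_tool(rows=[[0,0,0.01,0,0,0]])

```text
clock: 6.95
eef_pos: [0.5535, -0.0835, 0.1296]
eef_rot: [[0.156, 0.988, -0.0], [0.988, -0.156, 0.0], [0.0, -0.0, -1.0]]
force: [0.7, 0.3, -0.2]
finger_gap: -0.0004
```

>>> drive_tool(rows=[[0,0,0.01,0,0,0]])

```text
clock: 7.05
eef_pos: [0.5535, -0.0835, 0.1286]
eef_rot: [[0.156, 0.988, -0.0], [0.988, -0.156, -0.0], [-0.0, -0.0, -1.0]]
force: [0.1, 0.0, -0.6]
finger_gap: -0.0
```

>>> drive_tool(rows=[[0,0,0.01,0,0,0]])

```text
clock: 7.15
eef_pos: [0.5535, -0.0835, 0.1276]
eef_rot: [[0.155, 0.988, -0.0], [0.988, -0.155, -0.0], [-0.0, 0.0, -1.0]]
force: [-0.4, 0.2, -0.3]
finger_gap: -0.0
```

>>> drive_tool(rows=[[0,0,0.01,0,0,0]])

```text
clock: 7.25
eef_pos: [0.5535, -0.0835, 0.1266]
eef_rot: [[0.156, 0.988, 0.0], [0.988, -0.156, 0.0], [0.0, 0.0, -1.0]]
force: [0.5, -1.1, 2.5]
finger_gap: -0.0004
```

>>> drive_tool(rows=[[0,0,0.002,0,0,0],[0,0,0.002,0,0,0]])

```text
clock: 7.45
eef_pos: [0.5535, -0.0836, 0.1266]
eef_rot: [[0.156, 0.988, 0.0], [0.988, -0.156, -0.0], [-0.0, 0.0, -1.0]]
force: [-1.1, -0.1, 2.2]
finger_gap: 0.0001
```

>>> drive_tool(rows=[[0.025,0,0,0,0,0],[0.05,0,0,0,0,0]])

```text
clock: 7.65
eef_pos: [0.5544, -0.0784, 0.1269]
eef_rot: [[0.156, 0.988, 0.001], [0.988, -0.156, -0.0], [-0.0, 0.001, -1.0]]
force: [-1.5, 0.2, 5.1]
finger_gap: -0.0002
```

>>> drive_tool(rows=[[0.025,0,0.001,0,0,0],[0.05,0,0.001,0,0,0]])

```text
clock: 7.85
eef_pos: [0.5552, -0.0734, 0.1269]
eef_rot: [[0.155, 0.988, 0.001], [0.988, -0.155, -0.0], [0.0, 0.001, -1.0]]
force: [-2.1, 0.3, 5.5]
finger_gap: -0.0002
```

>>> drive_tool(rows=[[0.025,0,0,0,0,0],[0.05,0,0,0,0,0]])

```text
clock: 8.05
eef_pos: [0.556, -0.0684, 0.1269]
eef_rot: [[0.155, 0.988, 0.001], [0.988, -0.155, -0.0], [0.0, 0.001, -1.0]]
force: [-2.6, -0.0, 7.1]
finger_gap: -0.0002
```

>>> drive_tool(rows=[[0.025,0,0,0,0,0],[0.05,0,0.001,0,0,0]])

```text
clock: 8.25
eef_pos: [0.5568, -0.0634, 0.1268]
eef_rot: [[0.155, 0.988, 0.001], [0.988, -0.155, -0.0], [0.0, 0.001, -1.0]]
force: [-1.9, -0.9, 6.2]
finger_gap: 0.0001
```

>>> drive_tool(rows=[[0.02,0,0,0,0,0],[0.04,0,0.001,0,0,0]])

```text
clock: 8.45
eef_pos: [0.5573, -0.0595, 0.1264]
eef_rot: [[0.155, 0.988, 0.0], [0.988, -0.155, 0.0], [0.0, 0.0, -1.0]]
force: [-1.3, -0.1, 3.2]
finger_gap: -0.0001
```

>>> drive_tool(rows=[[0,0,-0.2,0,0,0],[0,0,-0.4,0,0,0],[-0.5,0.0,-0.4,0,0,0],[-1,0,-0.4,0,0,0],[-1,0,-0.4,0,0,0]])

```text
clock: 8.95
eef_pos: [0.5406, -0.163, 0.1659]
eef_rot: [[0.16, 0.987, -0.0], [0.987, -0.16, -0.001], [-0.001, -0.0, -1.0]]
force: [0.3, 0.4, -0.4]
finger_gap: -0.0003
```

```bash
python3 -c "
from h import *
delta((.518-.013*.158,-.3088-.013*.987,.137),80.9)
f=lambda i:cv2.resize(i[170:215,248:285],None,fx=10,fy=10,interpolation=cv2.INTER_CUBIC)
cv2.imwrite('pics/s5.png',np.hstack([f(cv2.imread('pics/side0.png')),f(cv2.cvtColor(manip.camera('side'),cv2.COLOR_RGB2BGR))]))"
```

```text
clock 8.95 pos [ 0.5406 -0.163   0.1659] xang 80.8 F [ 0.3  0.4 -0.4] gap -0.0003
units shift [-1.6054  0.01    0.2901] turn [-0.0001  0.0005 -0.0011]
```

View pics/s5.png

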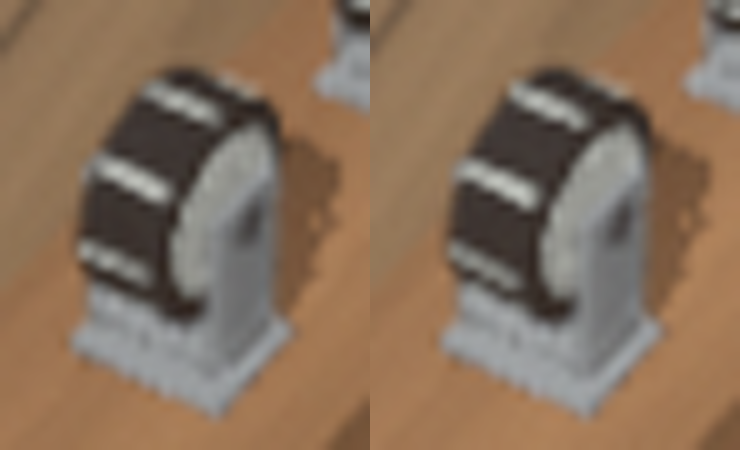

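The left wheel's stripes show the same kind of shift, about one spacing plus a little, and Fy was again near 0. On to the right wheel.

>>> drive_tool(rows=[[-0.5,0,0,0,0,0],[-1,0,0,0,0,0],[-1,0,0,0,0,0]])

```text
clock: 9.3
eef_pos: [0.5252, -0.2609, 0.1657]
eef_rot: [[0.159, 0.987, -0.0], [0.987, -0.159, -0.0], [-0.001, -0.0, -1.0]]
force: [-0.2, 0.2, 0.8]
finger_gap: 0.0
```

>>> drive_tool(rows=[[-0.4,0,0,0,0,0],[-0.6,0.01,0.1,0,0,0],[-0.6,0.01,0.28,0,0,0],[-0.6,0.01,0.28,0,0,0]])

```text
clock: 9.7
eef_pos: [0.517, -0.3156, 0.135]
eef_rot: [[0.156, 0.988, -0.004], [0.988, -0.156, 0.003], [0.002, -0.004, -1.0]]
force: [-0.7, 0.5, -0.7]
finger_gap: -0.0
```

```bash
python3 -c "
from h import *
delta((.518-.013*.158,-.3088-.013*.987,.137),80.9)
a=cv2.cvtColor(manip.camera('side'),cv2.COLOR_RGB2BGR)[110:170,270:350]
cv2.imwrite('pics/s6.png',cv2.resize(a,None,fx=7,fy=7,interpolation=cv2.INTER_CUBIC))"
```

```text
clock 9.7 pos [ 0.517  -0.3156  0.135 ] xang 81.04 F [-0.7  0.5 -0.7] gap -0.0
units shift [-0.0609 -0.0011 -0.0198] turn [-0.0028 -0.0015  0.0016]
```

View pics/s6.png

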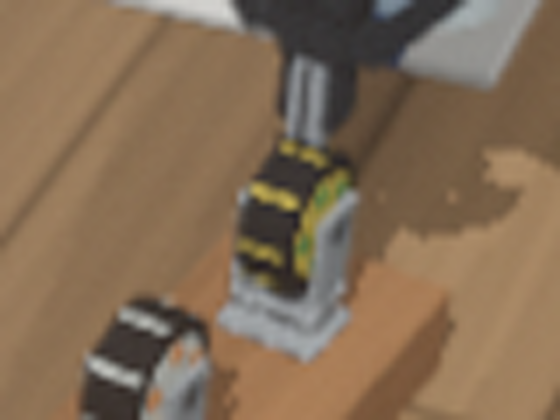

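>>> drive_tool(rows=[[-0.04,0,0,0,0,0],[-0.05,0,0,0,0,0]])

```text
clock: 9.95
eef_pos: [0.5174, -0.3217, 0.139]
eef_rot: [[0.155, 0.988, 0.001], [0.988, -0.155, -0.001], [-0.001, 0.001, -1.0]]
force: [0.9, -0.4, 0.3]
finger_gap: -0.0003
```

>>> drive_tool(rows=[[0,0,0.005,0,0,0]])

```text
clock: 10.05
eef_pos: [0.5173, -0.3217, 0.1384]
eef_rot: [[0.155, 0.988, 0.001], [0.988, -0.155, -0.001], [-0.001, 0.001, -1.0]]
force: [0.4, -0.4, -0.2]
finger_gap: 0.0
```

>>> drive_tool(rows=[[0,0,0.01,0,0,0],[0,0,0.02,0,0,0],[0,0,0.03,0,0,0]])

```text
clock: 10.35
eef_pos: [0.517, -0.3217, 0.1346]
eef_rot: [[0.155, 0.988, 0.0], [0.988, -0.155, 0.0], [0.0, 0.0, -1.0]]
force: [0.2, 0.2, 0.1]
finger_gap: -0.0
```

>>> drive_tool(rows=[[0,0,0.01,0,0,0]])

```text
clock: 10.45
eef_pos: [0.5169, -0.3217, 0.1336]
eef_rot: [[0.156, 0.988, -0.0], [0.988, -0.156, 0.0], [0.0, -0.0, -1.0]]
force: [-0.6, 0.6, 0.9]
finger_gap: 0.0001
```

>>> drive_tool(rows=[[0,0,0.01,0,0,0]])

```text
clock: 10.55
eef_pos: [0.5169, -0.3217, 0.1325]
eef_rot: [[0.156, 0.988, -0.0], [0.988, -0.156, 0.0], [0.0, -0.0, -1.0]]
force: [-0.1, 0.2, -0.1]
finger_gap: 0.0
```

>>> drive_tool(rows=[[0,0,0.01,0,0,0]])

```text
clock: 10.65
eef_pos: [0.517, -0.3217, 0.1315]
eef_rot: [[0.156, 0.988, -0.0], [0.988, -0.156, 0.0], [0.0, -0.0, -1.0]]
force: [0.2, -0.9, 0.2]
finger_gap: -0.0002
```

>>> drive_tool(rows=[[0,0,0.01,0,0,0]])

```text
clock: 10.75
eef_pos: [0.517, -0.3217, 0.1306]
eef_rot: [[0.156, 0.988, 0.0], [0.988, -0.156, 0.0], [0.0, 0.0, -1.0]]
force: [0.2, -0.7, 0.6]
finger_gap: 0.0002
```

>>> drive_tool(rows=[[0,0,0.01,0,0,0]])

```text
clock: 10.85
eef_pos: [0.517, -0.3217, 0.1296]
eef_rot: [[0.156, 0.988, 0.0], [0.988, -0.156, 0.0], [0.0, 0.0, -1.0]]
force: [0.1, -0.2, 0.8]
finger_gap: 0.0002
```

>>> drive_tool(rows=[[0,0,0.01,0,0,0]])

```text
clock: 10.95
eef_pos: [0.517, -0.3218, 0.1287]
eef_rot: [[0.156, 0.988, 0.0], [0.988, -0.156, -0.0], [-0.0, 0.0, -1.0]]
force: [0.3, 0.4, 6.5]
finger_gap: 0.0001
```

>>> drive_tool(rows=[[0.02,0,0,0,0,0],[0.04,0,0,0,0,0]])

```text
clock: 11.15
eef_pos: [0.5178, -0.3182, 0.1294]
eef_rot: [[0.156, 0.988, 0.001], [0.988, -0.156, -0.001], [-0.001, 0.001, -1.0]]
force: [-2.3, -3.3, 6.3]
finger_gap: 0.0
```

>>> drive_tool(rows=[[0.02,0,0,0,0,0],[0.04,0,0,0,0,0]])

```text
clock: 11.35
eef_pos: [0.5185, -0.3145, 0.1297]
eef_rot: [[0.156, 0.988, 0.001], [0.988, -0.156, -0.002], [-0.002, 0.002, -1.0]]
force: [-2.0, -3.5, 8.3]
finger_gap: 0.0001
```

>>> drive_tool(rows=[[0.02,0,0,0,0,0],[0.04,0,0,0,0,0]])

```text
clock: 11.55
eef_pos: [0.5191, -0.3105, 0.1298]
eef_rot: [[0.156, 0.988, 0.002], [0.988, -0.156, -0.002], [-0.002, 0.002, -1.0]]
force: [-2.3, -3.1, 8.6]
finger_gap: 0.0001
```

>>> drive_tool(rows=[[0.02,0,0,0,0,0],[0.04,0,0,0,0,0]])

```text
clock: 11.75
eef_pos: [0.5198, -0.3065, 0.1298]
eef_rot: [[0.156, 0.988, 0.002], [0.988, -0.156, -0.002], [-0.002, 0.002, -1.0]]
force: [-1.6, -3.2, 7.5]
finger_gap: -0.0002
```

>>> drive_tool(rows=[[0.02,0,0,0,0,0],[0.04,0,0,0,0,0]])

```text
clock: 11.95
eef_pos: [0.5204, -0.3026, 0.1298]
eef_rot: [[0.156, 0.988, 0.002], [0.988, -0.156, -0.002], [-0.002, 0.002, -1.0]]
force: [-2.2, -2.7, 8.4]
finger_gap: 0.0001
```

>>> drive_tool(rows=[[0.02,0,0,0,0,0],[0.04,0,0.001,0,0,0]])

```text
clock: 12.15
eef_pos: [0.521, -0.2986, 0.1297]
eef_rot: [[0.156, 0.988, 0.002], [0.988, -0.156, -0.002], [-0.002, 0.002, -1.0]]
force: [-1.0, -2.7, 8.5]
finger_gap: 0.0001
```

>>> drive_tool(rows=[[0.02,0,0.001,0,0,0],[0.03,0,0.002,0,0,0]])

```text
clock: 12.35
eef_pos: [0.5215, -0.2955, 0.1295]
eef_rot: [[0.156, 0.988, 0.002], [0.988, -0.156, -0.002], [-0.001, 0.002, -1.0]]
force: [-2.2, -2.3, 7.8]
finger_gap: 0.0003
```

The right wheel drags at about 3 N in Fy against about 0 for the other two, so it is the binding one. I raise, open the fingers and look.

>>> drive_tool(rows=[[0,0,-0.2,0,0,0],[-0.05,0,-0.5,0,0,0],[-0.14,0,-0.6,0,0,0],[-0.14,0,-0.6,0,0,0],[-0.14,0,-0.6,0,0,0],[-0.14,0,-0.6,0,0,0]], claw=-1)

```text
clock: 12.95
eef_pos: [0.5186, -0.3085, 0.1868]
eef_rot: [[0.156, 0.988, -0.002], [0.988, -0.155, 0.001], [0.001, -0.002, -1.0]]
force: [-0.1, -0.4, 0.4]
finger_gap: 0.0847
```

```bash
python3 -c "
from h import *
import pickle
m=manip.camera_model('wrist');pickle.dump(m,open('w2.pkl','wb'))
w=cv2.cvtColor(manip.camera('wrist'),cv2.COLOR_RGB2BGR)
delta((.518,-.3088,.17),80.9)
cv2.imwrite('pics/w2.png',w)
cv2.imwrite('pics/w2b.png',cv2.resize(w,(800,600),interpolation=cv2.INTER_CUBIC))
f=lambda i:cv2.resize(i[118:165,300:340],None,fx=10,fy=10,interpolation=cv2.INTER_CUBIC)
s=cv2.cvtColor(manip.camera('side'),cv2.COLOR_RGB2BGR);cv2.imwrite('pics/side2.png',s)
cv2.imwrite('pics/s7.png',np.hstack([f(cv2.imread('pics/side0.png')),f(s)]))"
```

```text
clock 13.0 pos [ 0.5187 -0.3085  0.187 ] xang 81.06 F [ 0.8 -0.1 -0.6] gap 0.0853
units shift [-0.0045 -0.0059  0.17  ] turn [-0.0012 -0.0006  0.0018]
```

View pics/s7.png

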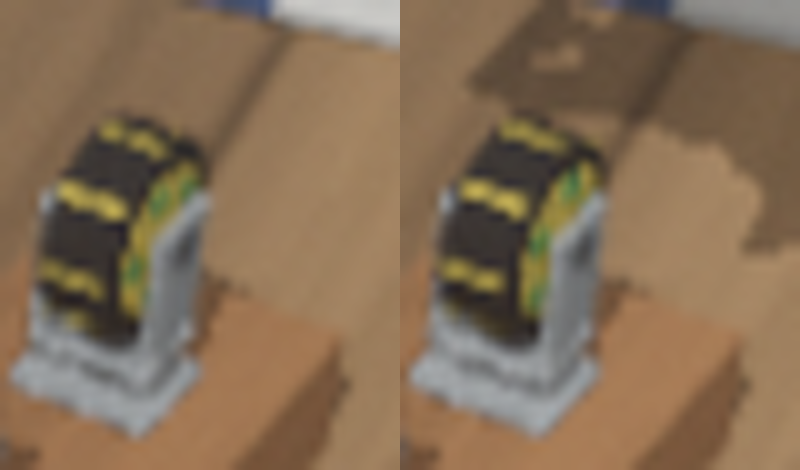

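View pics/w2b.png

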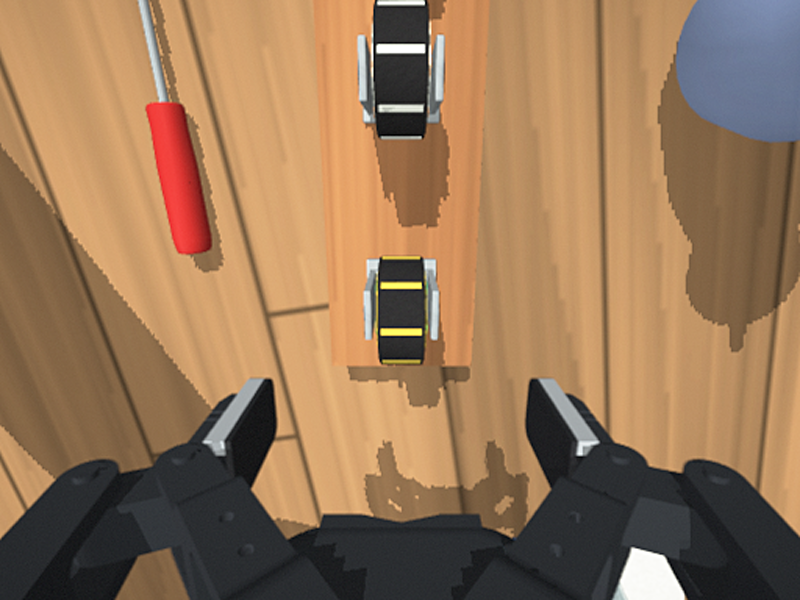

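The hub marks show the right wheel turned by about one 40° stripe spacing. It sits centred between the open fingers at (402,310). I lower to straddle the fork.

>>> drive_tool(rows=[[0,0,0.25,0,0,0],[0,0,0.5,0,0,0],[0,0,0.75,0,0,0],[0,0,0.8,0,0,0],[0,0,0.8,0,0,0]])

```text
clock: 13.55
eef_pos: [0.5188, -0.3086, 0.1078]
eef_rot: [[0.155, 0.988, -0.001], [0.988, -0.155, 0.001], [0.001, -0.001, -1.0]]
force: [0.0, -0.4, 1.3]
finger_gap: 0.0853
```

```bash
python3 -c "
from h import *
delta((.5186,-.3086,.077),80.9)
a=cv2.cvtColor(manip.camera('side'),cv2.COLOR_RGB2BGR)[90:180,260:380]
b=cv2.cvtColor(manip.camera('wrist'),cv2.COLOR_RGB2BGR)[150:384,100:400]
cv2.imwrite('pics/s8.png',cv2.resize(a,None,fx=6,fy=6,interpolation=cv2.INTER_CUBIC))
cv2.imwrite('pics/w3.png',cv2.resize(b,None,fx=2,fy=2,interpolation=cv2.INTER_CUBIC))"
```

```text
clock 13.55 pos [ 0.5188 -0.3086  0.1078] xang 81.06 F [ 0.  -0.4  1.3] gap 0.0853
units shift [-1.000e-04 -1.500e-03  3.079e-01] turn [-0.001  -0.0004  0.0018]
```

View pics/s8.png

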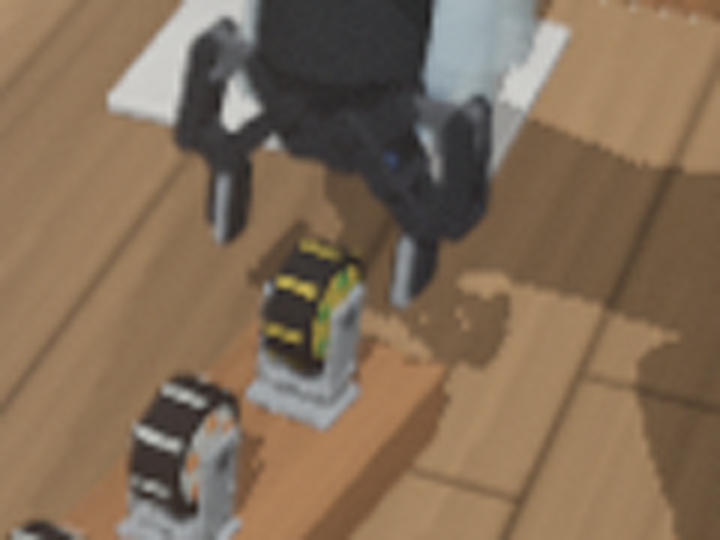

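View pics/w3.png

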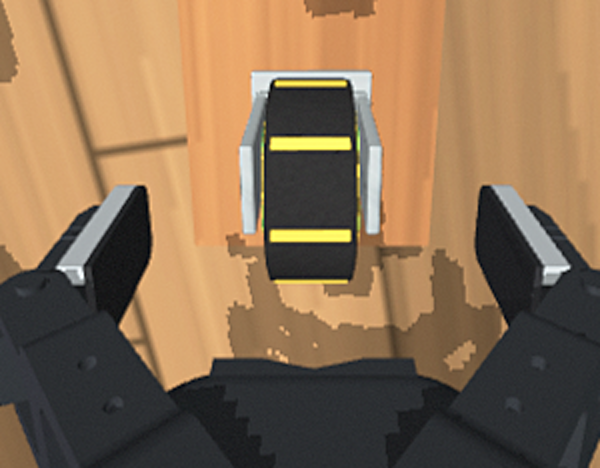

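The castor is centred between the pads: wheel at x≈311, pad midpoint at ≈313. I continue down and check again before closing.

>>> drive_tool(rows=[[0,0,0.15,0,0,0],[0,0,0.28,0,0,0],[0,0,0.32,0,0,0],[0,0,0.32,0,0,0]])

```text
clock: 14.05
eef_pos: [0.5186, -0.3087, 0.0753]
eef_rot: [[0.156, 0.988, -0.001], [0.988, -0.156, 0.001], [0.001, -0.002, -1.0]]
force: [0.3, -0.4, -0.2]
finger_gap: 0.0853
```

```bash
python3 -c "
from h import *
delta((.5186,-.3086,.077),80.9)
b=cv2.cvtColor(manip.camera('wrist'),cv2.COLOR_RGB2BGR)[150:384,100:400]
cv2.imwrite('pics/w4.png',cv2.resize(b,None,fx=2,fy=2,interpolation=cv2.INTER_CUBIC))"
```

```text
clock 14.05 pos [ 0.5186 -0.3087  0.0753] xang 81.05 F [ 0.3 -0.4 -0.2] gap 0.0853
units shift [ 0.0006 -0.0003 -0.017 ] turn [-0.001  -0.0005  0.0017]
```

View pics/w4.png

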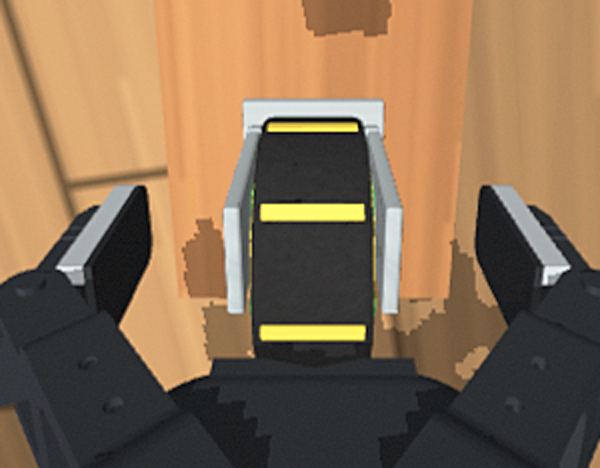

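```bash
python3 -c "
from h import *
for z in(.106,.109):
  P=[plane('wrist',uv,z) for uv in[(217,254),(217,306),(296.5,254),(296.5,306)]]
  s=manip.read_state();M=s['eef_rot']
  print(np.array([M.T@(p-s['eef_pos']) for p in P]).round(4))"
```

```text
[[ 0.0126 -0.0181 -0.03  ]
 [-0.0156 -0.0192 -0.03  ]
 [ 0.0126  0.0179 -0.03  ]
 [-0.0156  0.0191 -0.03  ]]
[[ 0.0143 -0.0176 -0.033 ]
 [-0.0131 -0.0187 -0.033 ]
 [ 0.0143  0.0174 -0.033 ]
 [-0.0131  0.0186 -0.033 ]]
```

The cheeks measure 28 mm wide, centred within 1 mm of the TCP. I close the gripper.

>>> drive_tool(rows=[[0,0,0,0,0,0],[0,0,0,0,0,0],[0,0,0,0,0,0],[0,0,0,0,0,0],[0,0,0,0,0,0],[0,0,0,0,0,0]], claw=1)

```text
clock: 14.7
eef_pos: [0.5191, -0.309, 0.0768]
eef_rot: [[0.155, 0.988, 0.0], [0.988, -0.155, -0.0], [-0.0, 0.0, -1.0]]
force: [-2.0, 1.6, 5.3]
finger_gap: 0.0396
```

>>> drive_tool(rows=[[0,0,-0.05,0,0,0],[0,0,-0.1,0,0,0],[0,0,-0.15,0,0,0]])

```text
clock: 15.0
eef_pos: [0.5189, -0.3088, 0.0916]
eef_rot: [[0.156, 0.988, -0.0], [0.988, -0.156, 0.0], [0.0, -0.0, -1.0]]
force: [-0.1, 0.3, -3.3]
finger_gap: 0.0389
```

>>> drive_tool(rows=[[0,0,-0.15,0,0,0],[0,0,-0.35,0,0,0],[0,0,-0.6,0,0,0],[0,0,-0.9,0,0,0],[0,0,-1,0,0,0]])

```text
clock: 15.5
eef_pos: [0.5198, -0.3094, 0.1955]
eef_rot: [[0.155, 0.988, 0.004], [0.988, -0.155, -0.003], [-0.002, 0.005, -1.0]]
force: [-0.0, -1.2, -3.1]
finger_gap: 0.0393
```

```bash
python3 -c "
from h import *
delta((.549,.2,.24),90)
a=cv2.cvtColor(manip.camera('side'),cv2.COLOR_RGB2BGR)[60:240,200:400]
cv2.imwrite('pics/s9.png',cv2.resize(a,None,fx=3.3,fy=3.3,interpolation=cv2.INTER_CUBIC))"
```

```text
clock 15.5 pos [ 0.5198 -0.3094  0.1955] xang 81.06 F [-0.  -1.2 -3.1] gap 0.0393
units shift [ 5.0762 -0.5015 -0.4587] turn [ 0.0029  0.0016 -0.0994]
```

View pics/s9.png

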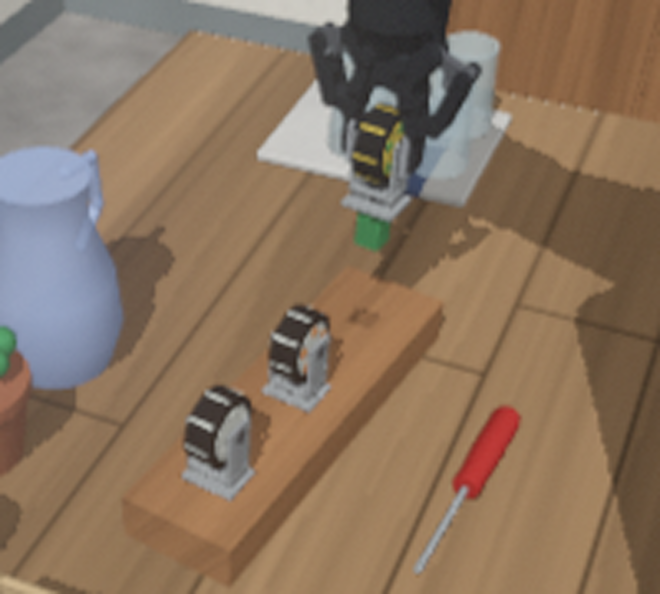

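The castor is free of its socket with its green plug hanging clear, and the other two are still seated. I raise further and carry it to the crate, over the other castors.

>>> drive_tool(rows=[[0,0,-0.3,0,0,0],[0.2,-0.02,-0.4,0,0,0],[0.6,-0.06,-0.4,0,0,-0.02],[1,-0.1,-0.4,0,0,-0.02]])

```text
clock: 15.95
eef_pos: [0.5242, -0.2068, 0.2303]
eef_rot: [[0.124, 0.992, -0.001], [0.992, -0.124, 0.001], [0.001, -0.001, -1.0]]
force: [1.9, 0.0, -2.3]
finger_gap: 0.039
```

>>> drive_tool(rows=[[0.4,-0.04,0,0,0,-0.02],[0.8,-0.08,0,0,0,-0.02],[1,-0.1,0,0,0,-0.02]])

```text
clock: 16.25
eef_pos: [0.5265, -0.1045, 0.2304]
eef_rot: [[0.091, 0.996, -0.001], [0.996, -0.091, 0.001], [0.001, -0.001, -1.0]]
force: [0.0, 0.1, -2.7]
finger_gap: 0.0393
```

>>> drive_tool(rows=[[0.4,-0.03,0,0,0,-0.02],[0.8,-0.06,0,0,0,-0.02],[1,-0.08,0,0,0,-0.02]])

```text
clock: 16.55
eef_pos: [0.5277, -0.0044, 0.2303]
eef_rot: [[0.06, 0.998, -0.001], [0.998, -0.06, 0.001], [0.001, -0.001, -1.0]]
force: [-0.0, 0.6, -1.2]
finger_gap: 0.0392
```

```bash
python3 -c "
from h import *
delta((.549,.2,.22),92)"
```

```text
clock 16.55 pos [ 0.5277 -0.0044  0.2303] xang 86.57 F [-0.   0.6 -1.2] gap 0.0392
units shift [2.0533 0.0905 0.1046] turn [-0.0008 -0.0004 -0.0603]
```

>>> drive_tool(rows=[[0.4,0.02,0,0,0,-0.03],[0.8,0.04,0,0,0,-0.06],[1,0.05,0,0,0,-0.06]])

```text
clock: 16.85
eef_pos: [0.5389, 0.0951, 0.2302]
eef_rot: [[-0.036, 0.999, -0.001], [0.999, 0.036, 0.0], [0.0, -0.001, -1.0]]
force: [-0.5, -0.1, -2.9]
finger_gap: 0.0389
```

>>> drive_tool(rows=[[0.4,0.05,0,0,0,0],[0.8,0.1,0,0,0,0],[1,0.13,0,0,0,0],[1,0.13,0,0,0,0]])

```text
clock: 17.25
eef_pos: [0.5484, 0.195, 0.2299]
eef_rot: [[-0.036, 0.999, -0.002], [0.999, 0.036, -0.0], [0.0, -0.002, -1.0]]
force: [0.2, -1.5, -2.5]
finger_gap: 0.039
```

```bash
python3 -c "
from h import *
delta((.5486,.2093,.18),92)
b=cv2.cvtColor(manip.camera('scene'),cv2.COLOR_RGB2BGR)
a=cv2.cvtColor(manip.camera('wrist'),cv2.COLOR_RGB2BGR)
cv2.imwrite('pics/sc3.png',b);cv2.imwrite('pics/w5.png',a)"
```

```text
clock 17.25 pos [0.5484 0.195  0.2299] xang 92.04 F [ 0.2 -1.5 -2.5] gap 0.039
units shift [0.1428 0.0078 0.4991] turn [-0.0012 -0.      0.0004]
```

View pics/sc3.png

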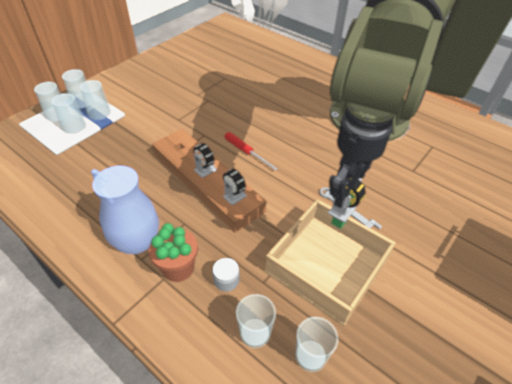

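View pics/w5.png

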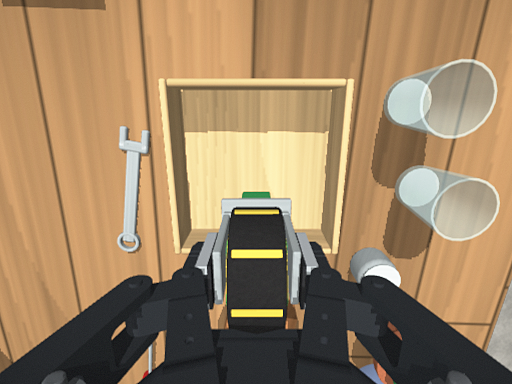

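```bash
python3 -c "
from h import *
a,b=plane('wrist',(161,79.5),.07),plane('wrist',(354,79.5),.07)
print(a,b,np.linalg.norm(a-b)); d=(b-a)/np.linalg.norm(b-a); print(np.degrees(np.arctan2(d[1],d[0])),'centre',(a+b)/2+.1*np.array([d[1],-d[0],0]))"
```

```text
[0.4486736  0.29184326 0.07      ] [0.6433192  0.29820293 0.07      ] 0.19474946256997697
1.8713626046553495 centre [0.54926196 0.19507643 0.07      ]
```

>>> drive_tool(rows=[[0.03,0.01,0,0,0.09,0],[0.06,0.01,0,0,0.18,0],[0.1,0.01,0.1,0,0.27,0],[0.12,0.01,0.2,0,0.36,0],[0.12,0.01,0.3,0,0.45,0],[0.12,0.01,0.3,0,0.5,0],[0.12,0.01,0.3,0,0.5,0],[0.12,0.01,0.3,0,0.5,0]])

```text
clock: 18.15
eef_pos: [0.5502, 0.2034, 0.2014]
eef_rot: [[-0.022, 1.0, -0.022], [0.709, 0.031, 0.705], [0.705, 0.0, -0.709]]
force: [-0.2, 0.4, -2.8]
finger_gap: 0.0395
```

```bash
python3 -c "
from h import *
delta((.549,.207,.09))
s=manip.read_state(); print(s['joints'].round(2))
b=cv2.cvtColor(manip.camera('side'),cv2.COLOR_RGB2BGR)
cv2.imwrite('pics/s10.png',b)"
```

```text
clock 18.15 pos [0.5502 0.2034 0.2014] xang 91.78 F [-0.2  0.4 -2.8] gap 0.0395
units shift [-0.7593 -0.0107  0.8154] turn [0. 0. 0.]
[-0.01  0.42  1.61  0.83  1.28 -0.36]
```

View pics/s10.png

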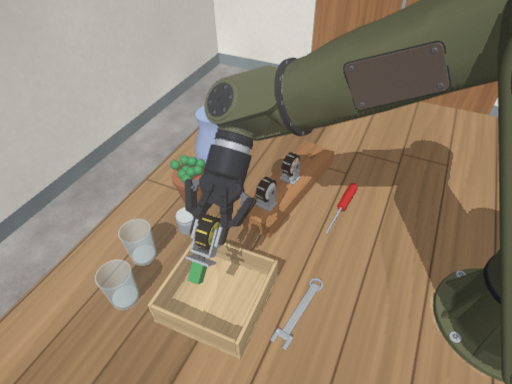

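The tilted castor is over the crate with its plug pointing to the +y wall, and everything is clear. I lower it.

>>> drive_tool(rows=[[-0.2,0,0.22,0,0,0],[-0.42,0,0.45,0,0,0],[-0.64,-0.01,0.68,0,0,0],[-0.76,-0.01,0.81,0,0,0],[-0.76,-0.01,0.81,0,0,0]])

```text
clock: 18.7
eef_pos: [0.5483, 0.208, 0.0889]
eef_rot: [[-0.022, 0.999, -0.025], [0.707, 0.033, 0.706], [0.706, -0.003, -0.708]]
force: [-0.2, -0.2, -3.3]
finger_gap: 0.0391
```

>>> drive_tool(rows=[[-0.02,0,0.02,0,0,0],[-0.04,0,0.04,0,0,0],[-0.06,0,0.06,0,0,0],[-0.08,0,0.08,0,0,0]])

```text
clock: 19.1
eef_pos: [0.5493, 0.2076, 0.0795]
eef_rot: [[-0.024, 0.999, -0.022], [0.707, 0.032, 0.707], [0.707, 0.001, -0.707]]
force: [0.1, 0.0, -3.6]
finger_gap: 0.0391
```

```bash
python3 -c "
from h import *
delta((.549,.207,.067))
b=cv2.cvtColor(manip.camera('side'),cv2.COLOR_RGB2BGR)[180:360,130:330]
cv2.imwrite('pics/s11.png',cv2.resize(b,None,fx=3.3,fy=3.3,interpolation=cv2.INTER_CUBIC))"
```

```text
clock 19.1 pos [0.5493 0.2076 0.0795] xang 91.92 F [ 0.1  0.  -3.6] gap 0.0391
units shift [-0.0928 -0.0029  0.0845] turn [0. 0. 0.]
```

View pics/s11.png

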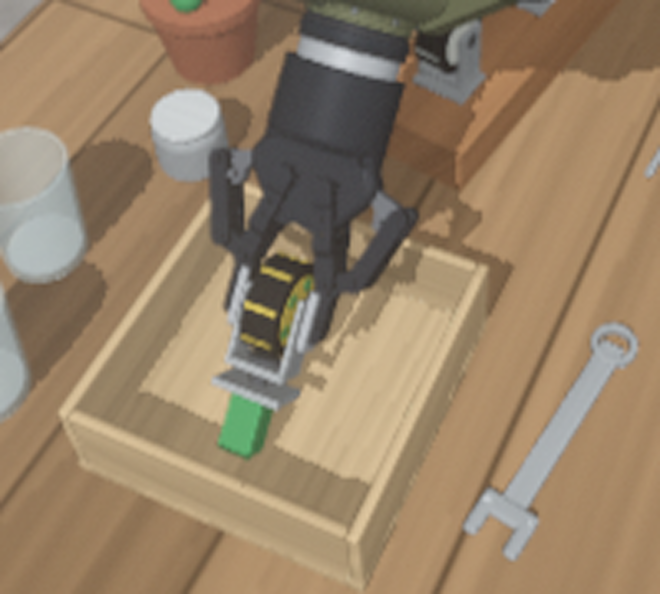

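>>> drive_tool(rows=[[-0.02,0,0.02,0,0,0],[-0.04,0,0.04,0,0,0],[-0.06,0,0.06,0,0,0]])

```text
clock: 19.45
eef_pos: [0.549, 0.2076, 0.0703]
eef_rot: [[-0.023, 0.999, -0.023], [0.707, 0.032, 0.707], [0.707, 0.0, -0.707]]
force: [-0.1, -0.3, -3.1]
finger_gap: 0.0395
```

>>> drive_tool(rows=[[-0.01,0,0.01,0,0,0]])

```text
clock: 19.55
eef_pos: [0.5489, 0.2076, 0.0688]
eef_rot: [[-0.023, 0.999, -0.023], [0.707, 0.032, 0.707], [0.707, -0.0, -0.707]]
force: [-0.4, 0.2, -2.6]
finger_gap: 0.0392
```

>>> drive_tool(rows=[[-0.01,0,0.01,0,0,0]])

```text
clock: 19.65
eef_pos: [0.5489, 0.2076, 0.0675]
eef_rot: [[-0.023, 0.999, -0.023], [0.707, 0.032, 0.707], [0.707, -0.0, -0.707]]
force: [0.8, -0.5, -2.7]
finger_gap: 0.0391
```

>>> drive_tool(rows=[[-0.01,0,0.01,0,0,0]])

```text
clock: 19.75
eef_pos: [0.549, 0.2076, 0.0662]
eef_rot: [[-0.023, 0.999, -0.023], [0.707, 0.032, 0.707], [0.707, 0.0, -0.707]]
force: [-0.3, 0.1, -2.2]
finger_gap: 0.0391
```

>>> drive_tool(rows=[[-0.01,0,0.01,0,0,0]])

```text
clock: 19.85
eef_pos: [0.5493, 0.2075, 0.0655]
eef_rot: [[-0.023, 0.999, -0.022], [0.706, 0.032, 0.707], [0.708, 0.001, -0.707]]
force: [-3.9, -7.8, 12.1]
finger_gap: 0.0393
```

>>> drive_tool(rows=[[-0.01,0,0.01,0,0,0]])

```text
clock: 19.95
eef_pos: [0.5496, 0.2073, 0.065]
eef_rot: [[-0.024, 0.999, -0.022], [0.706, 0.032, 0.708], [0.708, 0.002, -0.706]]
force: [-5.7, -14.2, 21.3]
finger_gap: 0.0395
```

It touched the floor, at z≈0.0657 against 0.067 expected. I ease off and release.

>>> drive_tool(rows=[[0.02,0,-0.015,0,0,0],[0.02,0,-0.015,0,0,0]])

```text
clock: 20.15
eef_pos: [0.5491, 0.2079, 0.0662]
eef_rot: [[-0.023, 0.999, -0.022], [0.707, 0.032, 0.707], [0.707, 0.001, -0.707]]
force: [-0.3, 0.4, -2.4]
finger_gap: 0.0393
```

>>> drive_tool(rows=[[0,0,0,0,0,0],[0,0,0,0,0,0],[0,0,0,0,0,0],[0,0,0,0,0,0],[0,0,0,0,0,0],[0,0,0,0,0,0]], claw=-1)

```text
clock: 20.75
eef_pos: [0.549, 0.208, 0.0659]
eef_rot: [[-0.023, 0.999, -0.023], [0.707, 0.032, 0.707], [0.707, -0.0, -0.707]]
force: [-0.5, 0.1, -0.3]
finger_gap: 0.0853
```

```bash
python3 -c "
from h import *
delta((.549,.207,.067))
b=cv2.cvtColor(manip.camera('side'),cv2.COLOR_RGB2BGR)[180:360,130:330]
cv2.imwrite('pics/s12.png',cv2.resize(b,None,fx=3.3,fy=3.3,interpolation=cv2.INTER_CUBIC))
b=cv2.cvtColor(manip.camera('scene'),cv2.COLOR_RGB2BGR)[150:330,220:420]
cv2.imwrite('pics/sc12.png',cv2.resize(b,None,fx=3.3,fy=3.3,interpolation=cv2.INTER_CUBIC))"
```

```text
clock 20.75 pos [0.549  0.208  0.0659] xang 91.85 F [-0.5  0.1 -0.3] gap 0.0853
units shift [ 0.0006 -0.0001 -0.0143] turn [0. 0. 0.]
```

View pics/s12.png

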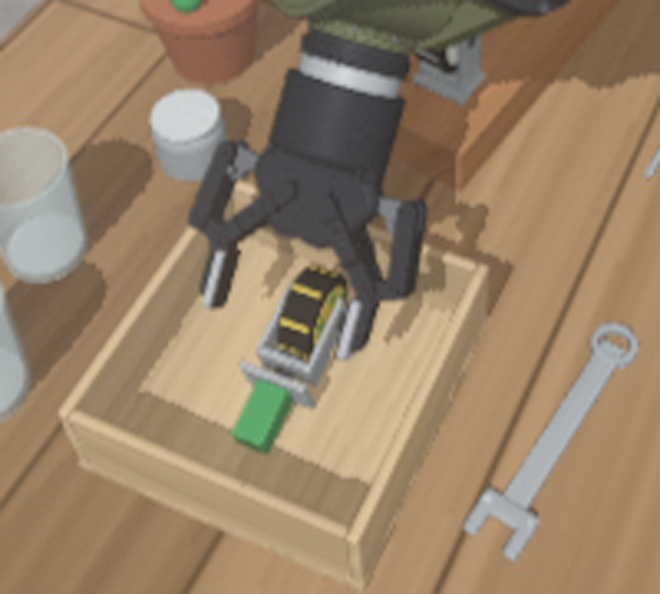

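View pics/sc12.png

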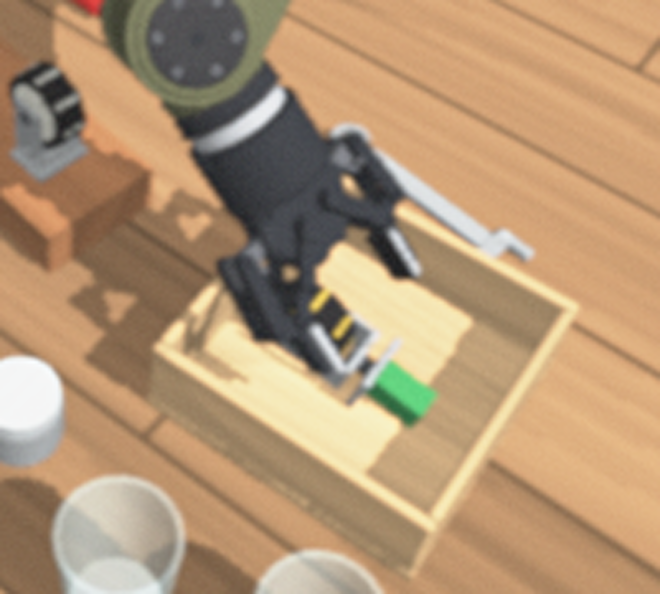

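The castor lies on the crate floor, fully inside, and nothing else has moved. I retract straight up.

>>> drive_tool(rows=[[0.1,0,-0.1,0,0,0],[0.3,0,-0.3,0,0,0],[0.6,0,-0.6,0,0,0],[0.9,0,-0.9,0,0,0],[0.9,0,-0.9,0,0,0],[0.9,0,-0.9,0,0,0]])

```text
clock: 21.45
eef_pos: [0.5491, 0.208, 0.1947]
eef_rot: [[-0.025, 0.999, -0.021], [0.707, 0.032, 0.707], [0.707, 0.002, -0.707]]
force: [-0.4, -0.4, -1.1]
finger_gap: 0.0851
```

>>> drive_tool(rows=[[0,0,-0.1,0,-0.09,0],[0,0,-0.2,0,-0.18,0],[0,0,-0.3,0,-0.27,0],[0,0,-0.4,0,-0.36,0],[0,0,-0.5,0,-0.45,0],[0,0,-0.5,0,-0.5,0],[0,0,-0.5,0,-0.5,0],[0,0,-0.5,0,-0.5,0]])

```text
clock: 22.25
eef_pos: [0.5497, 0.1728, 0.2274]
eef_rot: [[-0.033, 0.999, -0.002], [0.999, 0.033, 0.002], [0.002, -0.002, -1.0]]
force: [0.3, -1.1, -0.3]
finger_gap: 0.0853
```

```bash
python3 -c "
from h import *
delta((.549,.207,.067))
cv2.imwrite('pics/s13.png',cv2.cvtColor(manip.camera('side'),cv2.COLOR_RGB2BGR))
cv2.imwrite('pics/sc13.png',cv2.cvtColor(manip.camera('scene'),cv2.COLOR_RGB2BGR))
cv2.imwrite('pics/w13.png',cv2.cvtColor(manip.camera('wrist'),cv2.COLOR_RGB2BGR))"
```

```text
clock 22.25 pos [0.5497 0.1728 0.2274] xang 91.89 F [ 0.3 -1.1 -0.3] gap 0.0853
units shift [0.3384 0.0081 1.6047] turn [0. 0. 0.]
```

View pics/s13.png

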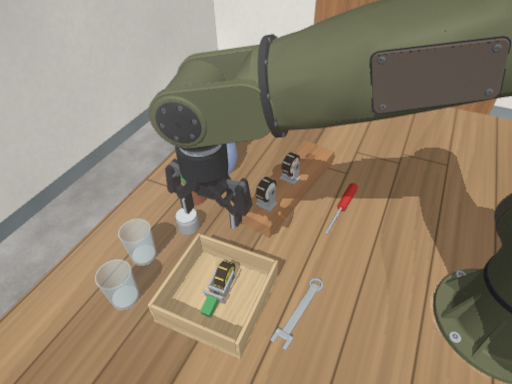

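View pics/sc13.png

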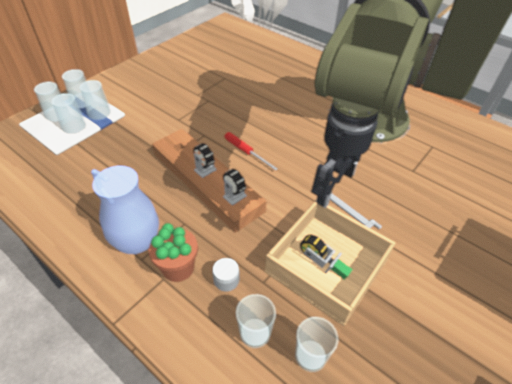

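View pics/w13.png

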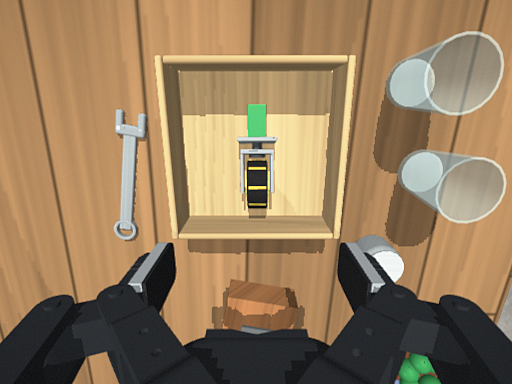

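All three views agree: the yellow-striped castor lies inside the crate, the other two are seated, the bystanders are where they were, and the arm is clear of everything. I hand the job in.

```bash
python3 -c "
from h import *
print(manip.finish_job())"
```

```text
the job is handed in; nothing more can be done
None
```

The binding castor is the right one, at the holder's -y end with yellow stripes. It now lies in the crate, and the job was handed in at about 22 s of the 70 s allowed.

**Strokes:** each wheel got a stroke of about 23–26 mm. The pressing force read about 4–8.6 N during the strokes, with a highest reading of 10 N when first touching the middle wheel.

| Wheel | Tread top felt at (z) | Drag along the stroke | Turn (from stripe marks, 40° apart) |
|---|---|---|---|
| Middle | about 0.125 m | about 0 N | about 44° |
| Left | about 0.127 m | about 0 N | about 43° |
| Right | about 0.129 m | about 3 N (2.3–3.5) | about 38° |

**How sure the turns are:** I inferred each turn from the stripe shift and the stroke length; I did not measure it directly. The hub marks confirm it on the middle and right wheels. The left hub has no marks, so there it rests on the stripes and the near-zero drag.

**Lift and placing:** I pinched the fork cheeks at axle height (gap 39 mm) and lifted straight out. I tilted the castor 45° and lowered it until the plug touched the crate floor, which briefly read about 26 N at the wrist. I then eased off and let go.

**Last checks:** in all three camera views the castor lies fully inside the crate. The scene and side views show the other two castors seated in the holder. The bystanders look where they were by eye; I did not measure them. The gripper was open and clear of everything, and no check disagreed.

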